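Seat a stock mirror in its three-point gauge

ROBOT

A 6-joint arm with a two-finger parallel gripper is mounted at the origin on the work surface. World frame = base frame: x ahead of the robot, y to its left, z up, the work surface at z = 0. Lengths are in m, angles in rad, forces in N, time in s.
With the tool pointing down it reaches from about 0.3 to 0.75 m from the base axis. Payload 8.5 kg.
Tool frame: the origin (TCP) lies between the finger pads; the fingertips stand 11 mm ahead of it and the grasp point (between the pads) lies 8 mm behind it (arm.tcp_to_tips is the z of the fingertips in the tool frame, in m); z points along the fingers, y is the line along which they close (so a half turn about z gives the same grasp; the last joint's range is limited). The gripper opens to 85 mm and grips with 20 to 120 N. Pads are 22 mm wide; open, the fingers measure 114 mm over their backs; the gripper's body (76 mm by 85 mm) begins 54 mm behind the grasp point. The pads swing forward as they close: fully open they stand 13 mm farther back than shut.
Start: joints at [-1.464, 0.381, 1.297, -0, 1.464, -0.215], TCP at [0.174, -0.522, 0.242] pointing down, gripper open.
Joint ranges: [-3.11, 3.11], [-0.89, 2.33], [0.22, 2.48], [-1.42, 4.56], [0.17, 2.85], [-2.88, 2.88]. Speed limits (rad/s): [2.39, 2.39, 3.14, 3.14, 3.14, 3.14].

INTERFACE

Orientations are given as a 3x3 rotation matrix whose columns are the frame's x, y, z axes.
In Python, from rig import arm gives the robot as it stands. The module is installed in compiled form; this text tells all that it offers.
- The arm moves only by the tool arm_command, never from a script. Its argument "moves" is a list of rows, each an object of numbers: "dx", "dy", "dz": the shift along the tool's x, y, z in units of 40 mm (1.0 is 40 mm); "ax", "ay", "az": the turn, a rotation vector about the tool's x, y, z in units of 6 degrees (1.0 is 6 degrees). In form: [{"dx": .., "dy": .., "dz": .., "ax": .., "ay": .., "az": ..}, ...]. A call has 1 to 10 rows; each row shifts and turns the commanded pose from where the row before left it, along the tool's axes as they then stand; what a row does not reach is not made up. A row lasts 1/12 s, in which the tool goes at most 41.7 mm and 7.16 degrees, less where a joint would pass 70% of its speed; a pose out of reach is approached as far as the arm can. A call is refused whole if a number of a shift passes 1 or a number of a turn 1, either way. A call with a gripper value outside its range is refused whole. "claw" is the opening, from 0 (shut) to 1 (fully open), set as the call begins (left out, the last holds). The fingers move at their own pace and stop on an object; the grip force is fixed at half the most. Time passes only in rows, so rows that do not move let the fingers close. It gives the time, the measured TCP pose, the force, the opening and the grip force at its end, in the units of the state.
- arm.state(): the state, without advancing time (a new reading comes with each control period).
- arm.snapshot(name): name is "scene" or "top"; returns a dict with "image" (420x560x3 uint8, red, green, blue), "camera_matrix" (3x3 intrinsics, pixels), "eye" and "rotation" of the camera in the world. Camera axes: x right, y up, looking along -z (the intrinsics and any distortion apply to the point x, -y, -z); pixel columns grow to the right and rows downward; lengths in m; the calibration is good to about 2 mm. A picture is of the moment at which its call begins. There is no depth.
- arm.sign_off(): hands the job in; it is judged then, once.
The state is a dict: "clock": time; "q": joint angles; "qvel": joint speeds; "joint_efforts": joint torques, N m; "ee_pos": TCP position; "tcp_rot": TCP orientation; "contact_force": force on the tool from outside, world axes, zero at the start; "torque": the same for the moment, N m; "gripper_width": finger opening in m; "grasp_force": force on a finger pad.
Only numpy, scipy, OpenCV 4.12 (cv2) and the standard library are available. Lean on these libraries where they do the work, as an engineer would, in place of code of your own. Each camera call takes 0.05 s, during which the arm holds its last target. There are 200 camera calls.

TASK

Take the largest of the three round mirrors out of the wooden rack and lean it, glass face up, on the sloping rest; let go there and take it again by its rim. Lay it glass face up on the square pedestal of the gauge, nudge it home so that its rim bears on both fixed pins, then slide the jaw up until its nose touches the rim and holds it there. Do not drop the mirror on the bench, and leave the two small mirrors, the jar and the carton undisturbed.

Things in the scene. Friction and masses are not known exactly. Their poses are not given: they have to be found in the camera images.
- mirror: The largest mirror: a plain aluminium disc, diameter 64 mm, 16 mm thick, about 0.15 kg. One flat side is glass, the other black. Origin at the centre of the disc; its z axis is the disc's axis, pointing out of the glass face. It starts on edge in one of the rack's three slots, glass face towards the rack's +x.
- small_a: A smaller mirror, the same but diameter 50 mm (16 mm thick), on edge in another slot; leave it. Origin at its centre, z out of the glass face.
- small_b: The second smaller mirror, as small_a.
- rack: Fixed wooden rack, origin on its underside below the first slot; slots at x = 0, 54, 108 mm (x = the discs' axis). Base 180 x 96 mm (x -36 to +144), 10 mm thick. Fins 4 mm thick, up to z = 36, 9 mm either side of each slot's middle; side boards (y = +-40 to +-48, up to z = 62) cover the rims' sides, so a disc is pinched across its thickness from above. 38 mm of air between discs.
- slot0 (a point): Floor of the rack's first slot, 10 mm above the rack's underside, axes as rack. The discs stand on two rods (diameter 8 mm, y = +-18, axes 14 mm above the underside), so the 64 mm disc has its centre 45 mm and the 50 mm discs 37 mm above the underside.
- rest: Fixed grey sloping rest, origin on its underside below the seat; base x -62 to +38, y +-32, 10 mm thick. Two rails at 45 degrees (10 mm wide, 8 mm thick, at y = +-20, an open 30 mm gap between them for a finger) rise towards -x; their upper face looks along (+x, 0, +z). Two steel pegs (diameter 8 mm, y = +-16) at the foot stand 20 mm out of that face and carry the rim.
- rest_seat (a point): Where the large mirror's centre lies when it leans on the rails and stands on both pegs, 52 mm above the underside. Axes as rest. The rails end 20 mm up the slope from here: the disc's top overhangs them by 12 mm and its left and right rims (y = +-32) are free.
- nest: Fixed gauge. Origin on its underside below the centre of its pedestal. Base plate x = -45 to +130, y = +-45, 10 mm thick; square pedestal 44 x 44 mm, flat top at z = 40; two fixed upright steel pins, each ending in a ball of diameter 9 mm centred at x = -29.9, y = +-20.9, z = 48, that bears on the rim. The sliding jaw is on the +x side.
- nest_center (a point): Centre of the large mirror when it lies on the pedestal and bears on both pins (48 mm above the underside of the gauge). Axes as nest.
- jaw_tip (a point): Tip of the jaw's nose, 48 mm above the gauge's underside, at y = 0 of the gauge. The round-ended nose (diameter 12 mm) stands 10 mm out of an aluminium block 24 mm long (x), 28 mm wide, from z = 12 to 58, on the nose's +x side: the block's outer face lies 34 mm from the tip.
- jaw (a joint): Travel of the sliding jaw in m towards the gauge's -x. 0 = fully back (tip 67 mm from the nest centre), 0.035 = nose touching the seated mirror. It needs about 2.5 N to slide and stays where it is left.
- jar: A jar, diameter 56 mm, 95 mm tall, standing near the work; leave it. Origin at the centre of its underside.
- carton: A small cardboard carton, 60 x 55 x 105 mm tall, standing near the work; leave it. Origin at the centre of its underside.
Mind the look-alikes: they are no part of the job. What is shaped like the nest but pink, red or turquoise is not meant.

How it is judged:
By the outcome, as a careful person would: the job done as asked, in the order asked, and still so for the second after the job is handed in, with the robot touching nothing.
It also fails if it takes over 72 s, if anything falls off the work surface, if the arm or the gripper's body presses on something with over 40 N, if the wrist force passes 120 N, or if a joint passes its speed limit or range.

## Working session

There is one attempt and no reset: what is moved stays moved. The work goes in short steps, Python scripts to look and compute and a tool call to move; the robot and the scene stay as the last step left them, time stands still between calls to the robot, and variables do not carry over. Pictures are saved under pics/ and viewed, at most 10 in all, crops included, and the job is handed in when it is done.

Besides the shell and the picture viewer there is one more tool, called after "Emit:" as name(argument=value, ...), one argument or row to a line, values as JSON. arm_command: Moves the arm, as the interface text tells. Its arguments: {"type":"object","properties":{"moves":{"type":"array"},"claw":{"type":"number"}},"required":["moves"]}

```bash
mkdir -p pics; python3 - <<'E'
from rig import arm
import cv2
for n in("scene","top"):
    s=arm.snapshot(n); cv2.imwrite(f"pics/{n}0.png",cv2.resize(s["image"][:,:,::-1],(800,600)))
    print(n,s["camera_matrix"],s["eye"],s["rotation"],[k for k in s])
st=arm.state(); print(st); print(arm.tcp_to_tips)
E
```

```text
scene [[443.55966034   0.         277.06267216]
 [  0.         443.55966034 208.48377021]
 [  0.           0.           1.        ]] [0.98686272 0.36284917 0.98351506] [[-0.6140851  -0.65471462  0.44073604]
 [ 0.78923366 -0.51161664  0.33964486]
 [ 0.00311743  0.55641457  0.83089898]] ['image', 'camera_matrix', 'eye', 'rotation']
top [[540.1726674    0.         277.64595155]
 [  0.         540.1726674  211.04747778]
 [  0.           0.           1.        ]] [ 0.29925176 -0.00996615  1.41033623] [[ 0.00543192  0.99093295 -0.13424748]
 [-0.99994353  0.00660881  0.00832251]
 [ 0.00913427  0.13419469  0.99091289]] ['image', 'camera_matrix', 'eye', 'rotation']
{'clock': 0.1, 'q': array([-1.46431051e+00,  3.81096161e-01,  1.29816346e+00, -1.28108016e-05,
        1.46362422e+00, -2.15280946e-01]), 'qvel': array([-0.00153877, -0.00138932, -0.00240359,  0.0013317 ,  0.0016558 ,
        0.00130161]), 'joint_efforts': array([ 3.58296085e-03, -4.49218941e+01, -2.31656742e+01, -2.16641761e-04,
        3.62028542e-03, -4.25566355e-06]), 'ee_pos': array([ 0.17391029, -0.52150843,  0.2417982 ]), 'tcp_rot': array([[ 9.48677757e-01,  3.16244353e-01, -1.49899061e-04],
       [ 3.16244279e-01, -9.48676927e-01,  1.28252433e-03],
       [ 2.63385297e-04, -1.26410702e-03, -9.99999166e-01]]), 'contact_force': array([0.3632595 , 0.11907303, 0.35569189]), 'torque': array([-0.0007885 , -0.02818774, -0.00631734]), 'grasp_force': 0.0, 'gripper_width': 0.08523768101915355}
0.011
```

View pics/scene0.png

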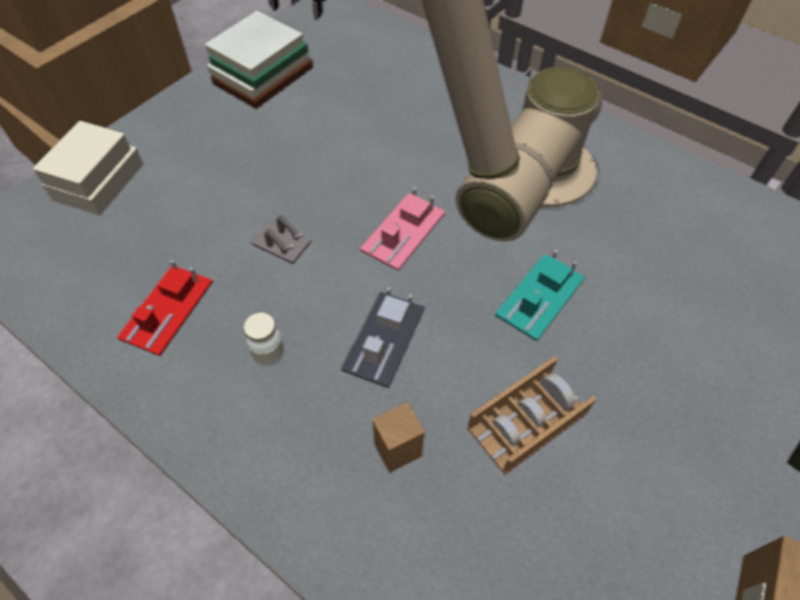

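View pics/top0.png

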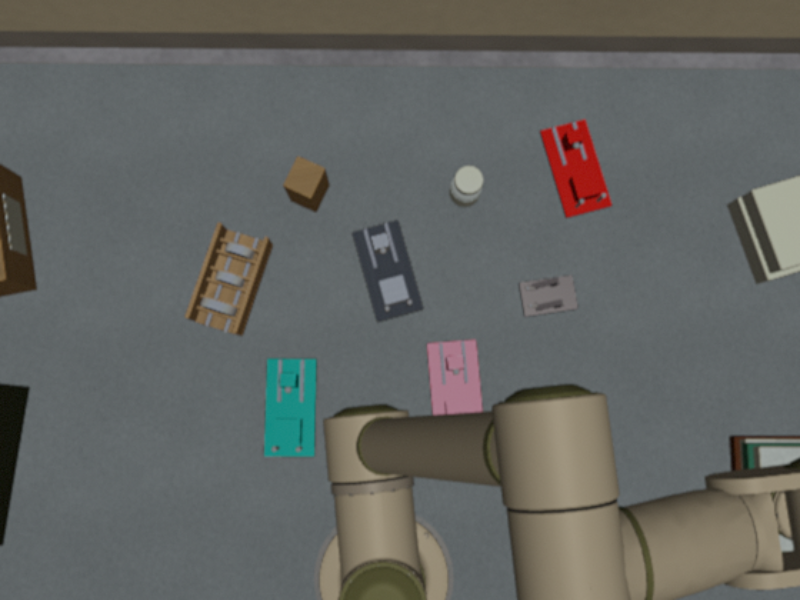

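The scene view shows the rack at (532,413), the gauge (dark) at (384,337), the rest at (282,238), the jar at (262,333) and the carton at (398,435). In the top view they are at (228,280), (388,270), (548,296), (467,185) and (307,184). I'll measure the bases and enlarge the details.

```bash
cat > h.py <<'E'
from rig import arm
import numpy as np, cv2
def snap(n):
    s=arm.snapshot(n); s["bgr"]=s["image"][:,:,::-1].copy(); return s
def ray(s,uv):
    K=s["camera_matrix"]; d=np.linalg.inv(K)@np.array([uv[0],uv[1],1.]); d=np.array([d[0],-d[1],-d[2]])
    return np.array(s["eye"]),np.array(s["rotation"])@d
def plane(s,uv,z):
    e,d=ray(s,uv); return e+d*(z-e[2])/d[2]
def two(s1,u1,s2,u2):
    e1,d1=ray(s1,u1);e2,d2=ray(s2,u2)
    t=np.linalg.lstsq(np.c_[d1,-d2],e2-e1,rcond=None)[0]
    a,b=e1+d1*t[0],e2+d2*t[1]; return (a+b)/2,np.linalg.norm(a-b)
def proj(s,p):
    c=np.array(s["rotation"]).T@(np.array(p)-s["eye"]); v=s["camera_matrix"]@np.array([c[0],-c[1],-c[2]]); return v[:2]/v[2]
def crop(s,x0,y0,w,h,f): return cv2.resize(s["bgr"][y0:y0+h,x0:x0+w],None,fx=f,fy=f,interpolation=cv2.INTER_CUBIC)
E
python3 - <<'E'
from h import *
t=snap("top"); s=snap("scene")
cv2.imwrite("pics/z.png",np.vstack([np.hstack([crop(t,120,150,80,90,5),crop(s,320,245,80,90,5)])[:300*3//2], ])) 
a=np.hstack([crop(t,125,150,75,90,5)[:,:390],crop(s,320,245,100,90,5)[:,:410]])
a=cv2.resize(a,(785,450))[:,:]
m=np.hstack([cv2.resize(crop(t,125,150,75,90,4),(266,300)),cv2.resize(crop(s,322,245,100,90,4),(266,300)),cv2.resize(crop(t,240,150,65,80,4),(266,300))])
n=np.hstack([cv2.resize(crop(s,235,195,70,80,4),(266,300)),cv2.resize(crop(t,355,185,60,45,4),(266,300)),cv2.resize(crop(s,170,145,55,45,4),(266,300))])
cv2.imwrite("pics/crops.png",np.vstack([m,n]))
# colour values
for uv in[(262,170),(390,195)]: print(t["image"][uv[1],uv[0]])
hsv=cv2.cvtColor(t["bgr"],cv2.COLOR_BGR2HSV)
def big(mask,roi,nm,z):
    x0,y0,x1,y1=roi; m=np.zeros(mask.shape,np.uint8); m[y0:y1,x0:x1]=mask[y0:y1,x0:x1]
    m=cv2.morphologyEx(m,cv2.MORPH_CLOSE,np.ones((7,7)))
    c=max(cv2.findContours(m,cv2.RETR_EXTERNAL,cv2.CHAIN_APPROX_NONE)[0],key=cv2.contourArea)
    P=np.array([plane(t,p[0],z)[:2] for p in c],np.float32)*1000
    r=cv2.minAreaRect(P); print(nm,r,cv2.boxPoints(r).round(1).tolist())
V=hsv[...,2].astype(int);S=hsv[...,1];H=hsv[...,0]
print("bg",hsv[200,220],hsv[160,340])
big(((V<65)).astype(np.uint8)*255,(240,148,305,232),"nest",.01)
big(((H<25)&(S>80)).astype(np.uint8)*255,(125,150,195,240),"rack",.062)
big(((H<20)|(H>150)).astype(np.uint8)*255,(355,185,412,228),"rest",.01)
big(((H<25)&(S>80)).astype(np.uint8)*255,(195,105,235,150),"carton",.105)
big(((V>150)).astype(np.uint8)*255,(310,110,345,150),"jar",.095)
E
```

```text
[133 140 148]
[93 89 89]
bg [ 97  22 106] [ 90  17 104]
nest ((541.589599609375, -5.9674530029296875), (159.62364196777344, 82.45579528808594), 15.617620468139648) [[453.6000061035156, 12.300000190734863], [475.79998779296875, -67.19999694824219], [629.5999755859375, -24.200000762939453], [607.4000244140625, 55.20000076293945]]
rack ((522.0513305664062, 275.0228576660156), (105.0726318359375, 179.17095947265625), 73.37052917480469) [[421.20001220703125, 250.3000030517578], [592.9000244140625, 199.0], [622.9000244140625, 299.70001220703125], [451.20001220703125, 351.0]]
rest ((502.3869934082031, -299.36883544921875), (63.83100128173828, 99.99943542480469), 8.587878227233887) [[463.3999938964844, -254.6999969482422], [478.29998779296875, -353.6000061035156], [541.4000244140625, -344.0], [526.5, -245.1999969482422]]
carton ((683.1508178710938, 138.10879516601562), (70.8781967163086, 75.33331298828125), 65.39945220947266) [[634.2000122070312, 121.5999984741211], [702.5999755859375, 90.19999694824219], [732.2000122070312, 154.6999969482422], [663.7000122070312, 186.0]]
jar ((695.3220825195312, -146.39373779296875), (44.0665283203125, 45.43434524536133), 0.45971885323524475) [[673.0999755859375, -123.9000015258789], [673.5, -169.3000030517578], [717.5, -168.89999389648438], [717.2000122070312, -123.5]]
```

View pics/crops.png

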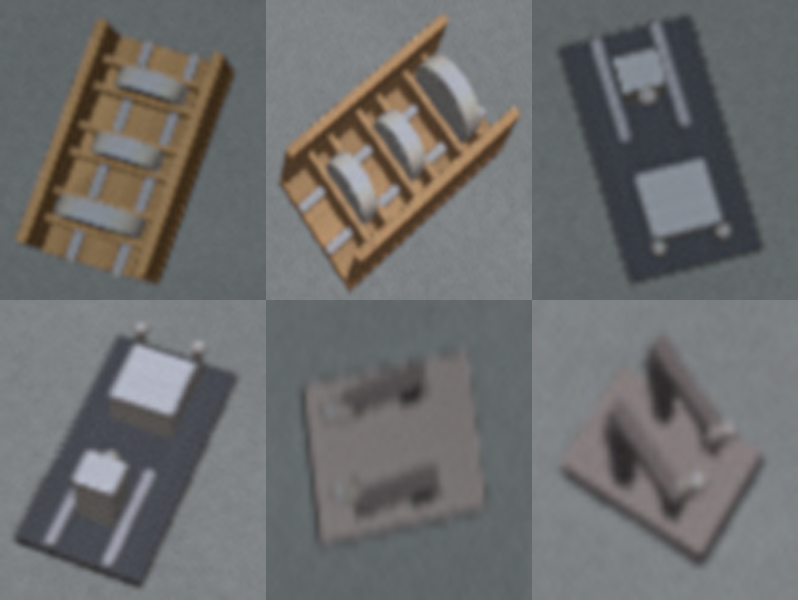

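The crops show the pegs at the rest's image-left end, so rest +x is about world +y. The gauge's pins are at its robot-side end and its jaw is on the far side. The largest disc sits in the robot-side slot. Next I'll refine the gauge and rack and check which face is glass.

```bash
python3 - <<'E'
from h import *
t=snap("top"); s=snap("scene")
V=t["image"].max(2).astype(int)
def rect(m,roi,z):
    x0,y0,x1,y1=roi; k=np.zeros(m.shape,np.uint8); k[y0:y1,x0:x1]=m[y0:y1,x0:x1]*255
    k=cv2.morphologyEx(k,cv2.MORPH_CLOSE,np.ones((5,5)))
    c=max(cv2.findContours(k,cv2.RETR_EXTERNAL,cv2.CHAIN_APPROX_NONE)[0],key=cv2.contourArea)
    return cv2.minAreaRect(np.array([plane(t,p[0],z)[:2]*1000 for p in c],np.float32))
print("base",rect(V<88,(240,148,305,232),.01))
print("ped",rect(V>125,(262,188,292,216),.04))
print("jawblk",rect(V>125,(257,160,276,177),.058))
ax=np.array([.958,-.286,0]);ay=np.array([.286,.958,0])
C=np.array([.4716,.2948,.045])
o=[]
for im,(x0,y0,w,h) in((t,(125,150,75,90)),(s,(322,245,100,90))):
    f=6;k=crop(im,x0,y0,w,h,f)
    for sg,col in((1,(0,255,0)),(-1,(0,0,255))):
        pts=[((proj(im,C+sg*.008*ax+.032*(np.cos(a)*ay+np.sin(a)*np.array([0,0,1])))-[x0-.5,y0-.5])*f) for a in np.linspace(0,2*np.pi,60)]
        cv2.polylines(k,[np.int32(pts)],1,col,1)
    o.append(cv2.resize(k,(398,500)))
cv2.imwrite("pics/disc.png",np.hstack(o))
E
```

```text
base ((546.7555541992188, -3.750762939453125), (176.49124145507812, 91.36044311523438), 15.949631690979004)
ped ((503.957275390625, -16.114334106445312), (50.17876434326172, 43.246463775634766), 15.846981048583984)
jawblk ((587.5914916992188, 9.692245483398438), (43.579933166503906, 42.05582809448242), 18.467987060546875)
```

View pics/disc.png

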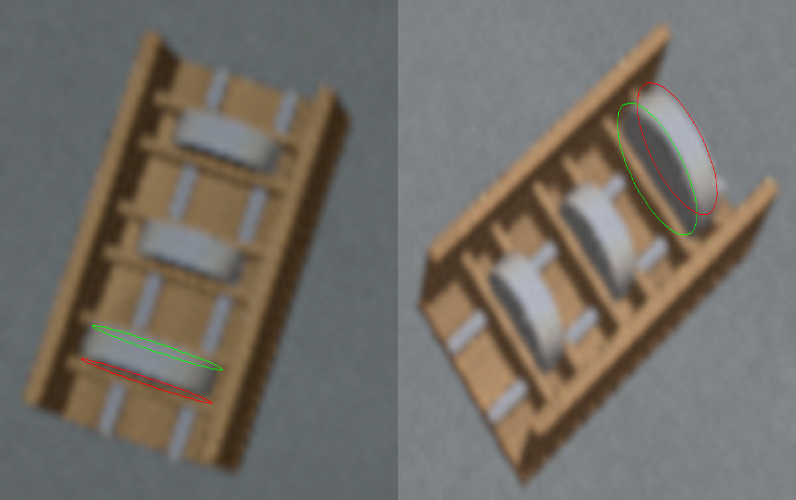

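The overlay fits the largest disc to about 2–3 mm. Its visible far face is black, so the glass looks towards the robot. I'll write a planning helper and start moving.

```bash
cat >> h.py <<'E'
from scipy.spatial.transform import Rotation as Ro
Z=np.array([0,0,1.])
def unit(v): return np.array(v,float)/np.linalg.norm(v)
XR=unit([-.149,.989,0]); YR=np.cross(Z,XR); SEAT=np.array([.5006,-.2875,.052])
a=np.radians(15.95); XN=np.array([np.cos(a),np.sin(a),0]); YN=np.cross(Z,XN); NEST=np.array([.506,-.0155,.048])
GL=np.array([-.958,.286,0]); DISC=np.array([.4725,.2945,.045])
def frame(y,z):
    y,z=unit(y),unit(z); return np.c_[np.cross(y,z),y,z]
RACK=frame(-GL,-Z); LEAN=frame(-(XR+Z),XR-Z); PICK=frame(-YR,-(XR+Z)); LAY=frame(-YN,-Z)
def plan(P,R,n,p0=None,R0=None):
    st=arm.state(); p0=st["ee_pos"] if p0 is None else p0; R0=st["tcp_rot"] if R0 is None else R0
    w=Ro.from_matrix(R0.T@R).as_rotvec()/n
    M=sum(R0@Ro.from_rotvec(w*k).as_matrix() for k in range(n))
    d=np.linalg.solve(M,np.array(P)-p0)
    print(n,"rows d",(d/.04).round(3),"a",(np.degrees(w)/6).round(3))
E
python3 - <<'E'
from h import *
s0=arm.state()["tcp_rot"]
m=np.array([.46,-.2,.24]); plan(m,frame([.7,-.7,0],-Z),10)
plan([.473,.294,.18],RACK,14,m,frame([.7,-.7,0],-Z))
E
```

```text
10 rows d [ 1.033 -0.335  0.005] a [-0.    -0.    -0.443]
14 rows d [ 0.77  -0.45   0.107] a [ 0.     0.    -0.338]
```

Emit:
arm_command(
  moves=[
    {"dx": 0.9,"dy": -0.3,"az": -0.44},
    {"dx": 0.9,"dy": -0.3,"az": -0.44},
    {"dx": 0.9,"dy": -0.3,"az": -0.44},
    {"dx": 0.9,"dy": -0.3,"az": -0.44},
    {"dx": 0.9,"dy": -0.3,"az": -0.44},
    {"dx": 0.9,"dy": -0.3,"az": -0.44},
    {"dx": 0.9,"dy": -0.3,"az": -0.44},
    {"dx": 0.9,"dy": -0.3,"az": -0.44},
    {"dx": 0.9,"dy": -0.3,"az": -0.44},
    {"dx": 0.9,"dy": -0.3,"az": -0.44},
  ],
  claw=0.45,
)

```text
$.moves[0]: bad value
```

```bash
python3 - <<'E'
from h import *
st=arm.state(); print(st["q"].round(3),st["ee_pos"].round(4),st["gripper_width"])
plan([.473,.294,.18],RACK,17)
E
```

```text
[-1.464  0.381  1.298  0.     1.464 -0.215] [ 0.1739 -0.5217  0.2421] 0.08567195151659736
17 rows d [ 1.198 -0.573  0.092] a [-0.    -0.    -0.539]
```

Emit:
arm_command(
  moves=[
    {"dx": 0.9,"dy": -0.3,"dz": 0,"ax": 0,"ay": 0,"az": -0.44},
    {"dx": 0.9,"dy": -0.3,"dz": 0,"ax": 0,"ay": 0,"az": -0.44},
    {"dx": 0.9,"dy": -0.3,"dz": 0,"ax": 0,"ay": 0,"az": -0.44},
    {"dx": 0.9,"dy": -0.3,"dz": 0,"ax": 0,"ay": 0,"az": -0.44},
    {"dx": 0.9,"dy": -0.3,"dz": 0,"ax": 0,"ay": 0,"az": -0.44},
    {"dx": 0.9,"dy": -0.3,"dz": 0,"ax": 0,"ay": 0,"az": -0.44},
    {"dx": 0.9,"dy": -0.3,"dz": 0,"ax": 0,"ay": 0,"az": -0.44},
    {"dx": 0.9,"dy": -0.3,"dz": 0,"ax": 0,"ay": 0,"az": -0.44},
    {"dx": 0.9,"dy": -0.3,"dz": 0,"ax": 0,"ay": 0,"az": -0.44},
    {"dx": 0.9,"dy": -0.3,"dz": 0,"ax": 0,"ay": 0,"az": -0.44},
  ],
  claw=0.45,
)

```text
clock: 1.13
ee_pos: [0.4228, -0.2373, 0.2424]
tcp_rot: [[0.708, 0.707, 0.0], [0.707, -0.708, -0.0], [0.0, 0.0, -1.0]]
contact_force: [1.1, -0.3, -0.8]
gripper_width: 0.0384
grasp_force: 0.0
```

```bash
python3 - <<'E'
from h import *
st=arm.state(); print(st["q"].round(3),st["ee_pos"].round(4),st["gripper_width"])
plan([.473,.294,.18],RACK,16)
E
```

```text
[-0.756  0.266  1.47   0.     1.405  0.03 ] [ 0.4228 -0.2373  0.2424] 0.03843284950269796
16 rows d [ 0.755 -0.373  0.097] a [ 0.    -0.    -0.296]
```

Emit:
arm_command(
  moves=[
    {"dx": 0.75,"dy": -0.37,"dz": 0,"ax": 0,"ay": 0,"az": -0.3},
    {"dx": 0.75,"dy": -0.37,"dz": 0,"ax": 0,"ay": 0,"az": -0.3},
    {"dx": 0.75,"dy": -0.37,"dz": 0.1,"ax": 0,"ay": 0,"az": -0.3},
    {"dx": 0.75,"dy": -0.37,"dz": 0.1,"ax": 0,"ay": 0,"az": -0.3},
    {"dx": 0.75,"dy": -0.37,"dz": 0.1,"ax": 0,"ay": 0,"az": -0.3},
    {"dx": 0.75,"dy": -0.37,"dz": 0.1,"ax": 0,"ay": 0,"az": -0.3},
    {"dx": 0.75,"dy": -0.37,"dz": 0.1,"ax": 0,"ay": 0,"az": -0.3},
    {"dx": 0.75,"dy": -0.37,"dz": 0.1,"ax": 0,"ay": 0,"az": -0.3},
  ],
)

```text
clock: 1.8
ee_pos: [0.4803, 0.0232, 0.2182]
tcp_rot: [[0.51, 0.86, 0.0], [0.86, -0.51, -0.0], [0.0, 0.0, -1.0]]
contact_force: [-0.0, 0.6, -0.3]
gripper_width: 0.0382
grasp_force: 0.0
```

Emit:
arm_command(
  moves=[
    {"dx": 0.75,"dy": -0.37,"dz": 0.1,"ax": 0,"ay": 0,"az": -0.3},
    {"dx": 0.75,"dy": -0.37,"dz": 0.1,"ax": 0,"ay": 0,"az": -0.3},
    {"dx": 0.75,"dy": -0.37,"dz": 0.1,"ax": 0,"ay": 0,"az": -0.3},
    {"dx": 0.75,"dy": -0.37,"dz": 0.1,"ax": 0,"ay": 0,"az": -0.3},
    {"dx": 0.75,"dy": -0.37,"dz": 0.1,"ax": 0,"ay": 0,"az": -0.3},
    {"dx": 0.75,"dy": -0.37,"dz": 0.1,"ax": 0,"ay": 0,"az": -0.3},
    {"dx": 0.75,"dy": -0.37,"dz": 0.1,"ax": 0,"ay": 0,"az": -0.3},
    {"dx": 0.75,"dy": -0.37,"dz": 0.1,"ax": 0,"ay": 0,"az": -0.3},
    {"dx": 0,"dy": 0,"dz": 0,"ax": 0,"ay": 0,"az": 0},
  ],
)

```text
clock: 2.55
ee_pos: [0.4702, 0.2928, 0.1854]
tcp_rot: [[0.276, 0.961, -0.001], [0.961, -0.276, 0.001], [0.001, -0.002, -1.0]]
contact_force: [-1.5, -0.3, -0.8]
gripper_width: 0.0385
grasp_force: 0.0
```

```bash
python3 - <<'E'
from h import *
st=arm.state(); print(st["q"].round(3),st["ee_pos"].round(4),st["gripper_width"])
plan([.4725,.2945,.13],RACK,3)
s=snap("scene"); t=snap("top")
cv2.imwrite("pics/above.png",np.hstack([cv2.resize(crop(s,310,205,120,130,4),(398,430)),cv2.resize(crop(t,110,130,120,130,4),(398,430))]))
E
```

```text
[3.430e-01 4.350e-01 1.382e+00 1.000e-03 1.326e+00 6.220e-01] [0.4702 0.2928 0.1854] 0.03847584139084184
3 rows d [0.019 0.015 0.462] a [-0.005 -0.002  0.034]
```

View pics/above.png

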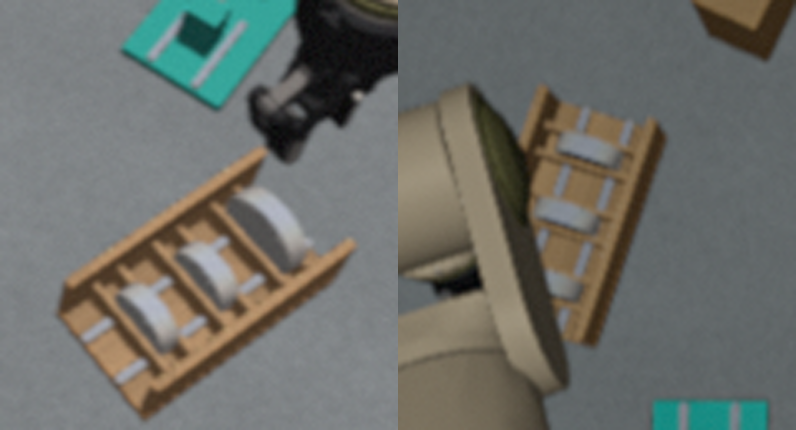

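The gripper is above the large disc; in the left panel its fingers are at about (285,130) and the disc at (265,225). I'll descend and close.

Emit:
arm_command(
  moves=[
    {"dx": 0.05,"dy": 0.05,"dz": 0.6,"ax": 0,"ay": 0,"az": 0.1},
    {"dx": 0,"dy": 0,"dz": 0.6,"ax": 0,"ay": 0,"az": 0},
    {"dx": 0,"dy": 0,"dz": 0.6,"ax": 0,"ay": 0,"az": 0},
    {"dx": 0,"dy": 0,"dz": 0.5,"ax": 0,"ay": 0,"az": 0},
    {"dx": 0,"dy": 0,"dz": 0.4,"ax": 0,"ay": 0,"az": 0},
    {"dx": 0,"dy": 0,"dz": 0.3,"ax": 0,"ay": 0,"az": 0},
    {"dx": 0,"dy": 0,"dz": 0.25,"ax": 0,"ay": 0,"az": 0},
    {"dx": 0,"dy": 0,"dz": 0,"ax": 0,"ay": 0,"az": 0},
  ],
)

```text
clock: 3.32
ee_pos: [0.474, 0.2885, 0.0548]
tcp_rot: [[0.293, 0.956, -0.003], [0.956, -0.293, -0.001], [-0.002, -0.002, -1.0]]
contact_force: [-0.3, -0.5, -0.5]
gripper_width: 0.0386
grasp_force: 0.0
```

Emit:
arm_command(
  moves=[
    {"dx": 0,"dy": 0,"dz": 0,"ax": 0,"ay": 0,"az": 0},
    {"dx": 0,"dy": 0,"dz": 0,"ax": 0,"ay": 0,"az": 0},
    {"dx": 0,"dy": 0,"dz": 0,"ax": 0,"ay": 0,"az": 0},
    {"dx": 0,"dy": 0,"dz": 0,"ax": 0,"ay": 0,"az": 0},
    {"dx": 0,"dy": 0,"dz": 0,"ax": 0,"ay": 0,"az": 0},
  ],
  claw=0,
)

```text
clock: 3.73
ee_pos: [0.4728, 0.2899, 0.057]
tcp_rot: [[0.292, 0.956, -0.003], [0.956, -0.292, 0.0], [-0.001, -0.003, -1.0]]
contact_force: [-6.9, 2.3, 2.5]
gripper_width: 0.0151
grasp_force: 60.2
```

Emit:
arm_command(
  moves=[
    {"dx": 0,"dy": 0,"dz": -0.2,"ax": 0,"ay": 0,"az": 0},
    {"dx": 0,"dy": 0,"dz": -0.4,"ax": 0,"ay": 0,"az": 0},
    {"dx": 0,"dy": 0,"dz": -0.6,"ax": 0,"ay": 0,"az": 0},
    {"dx": 0,"dy": 0,"dz": -0.7,"ax": 0,"ay": 0,"az": 0},
    {"dx": 0,"dy": 0,"dz": -0.7,"ax": 0,"ay": 0,"az": 0},
    {"dx": 0,"dy": 0,"dz": -0.7,"ax": 0,"ay": 0,"az": 0},
    {"dx": 0,"dy": 0,"dz": -0.7,"ax": 0,"ay": 0,"az": 0},
    {"dx": 0,"dy": 0,"dz": -0.7,"ax": 0,"ay": 0,"az": 0},
    {"dx": 0,"dy": 0,"dz": -0.3,"ax": 0,"ay": 0,"az": 0},
    {"dx": 0,"dy": 0,"dz": 0,"ax": 0,"ay": 0,"az": 0},
  ],
)

```text
clock: 4.57
ee_pos: [0.4752, 0.2899, 0.2607]
tcp_rot: [[0.292, 0.956, 0.008], [0.956, -0.292, 0.002], [0.005, 0.007, -1.0]]
contact_force: [0.1, 0.2, -1.4]
gripper_width: 0.015
grasp_force: 59.7
```

```bash
python3 - <<'E'
from h import *
s=snap("scene"); st=arm.state(); print(st["q"].round(3),st["ee_pos"].round(4),st["gripper_width"])
p,R=st["ee_pos"],st["tcp_rot"]
x0,y0,w,h=330,130,110,110; f=7; k=crop(s,x0,y0,w,h,f)
c0=p+R@np.array([0,0,.012])
for dx,col in((0,(0,0,255)),(.004,(0,255,0))):
  for sg in(1,-1):
    q=[(proj(s,c0+R@np.array([dx+.032*np.cos(a),sg*.008,.032*np.sin(a)]))-[x0-.5,y0-.5])*f for a in np.linspace(0,2*np.pi,60)]
    cv2.polylines(k,[np.int32(q)],1,col,1)
print(proj(s,c0))
cv2.imwrite("pics/held.png",np.hstack([cv2.resize(crop(s,x0,y0,w,h,f),(400,400)),cv2.resize(k,(400,400))]))
E
```

```text
[ 0.335  0.379  1.254 -0.     1.505  0.631] [0.4747 0.2896 0.2582] 0.014818350385956799
[407.80591208 227.74522177]
```

View pics/held.png

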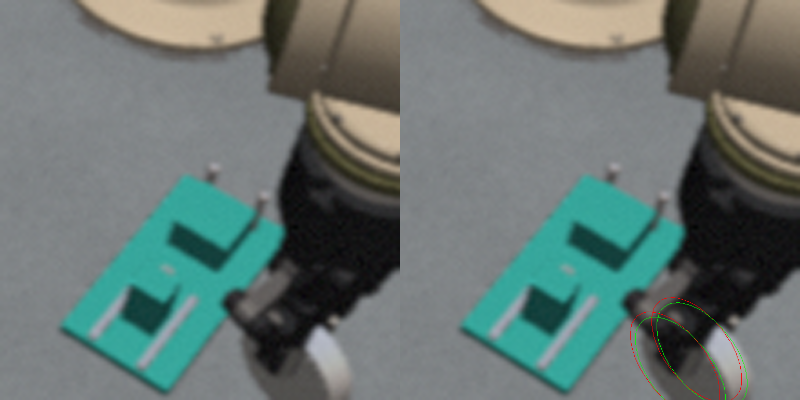

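The held disc sits about 4.5 mm off the fingers' centre-line along tool x (the green outline fits). The rest's gap leaves only ±4 mm for the finger, so I'll set the disc back in the slot and regrip it centred.

Emit:
arm_command(
  moves=[
    {"dx": 0,"dy": 0,"dz": 0.3,"ax": 0,"ay": 0,"az": 0},
    {"dx": 0,"dy": 0,"dz": 0.7,"ax": 0,"ay": 0,"az": 0},
    {"dx": 0,"dy": 0,"dz": 0.7,"ax": 0,"ay": 0,"az": 0},
    {"dx": 0,"dy": 0,"dz": 0.7,"ax": 0,"ay": 0,"az": 0},
    {"dx": 0,"dy": 0,"dz": 0.7,"ax": 0,"ay": 0,"az": 0},
    {"dx": 0,"dy": 0,"dz": 0.7,"ax": 0,"ay": 0,"az": 0},
    {"dx": 0,"dy": 0,"dz": 0.6,"ax": 0,"ay": 0,"az": 0},
    {"dx": 0,"dy": 0,"dz": 0.35,"ax": 0,"ay": 0,"az": 0},
    {"dx": 0,"dy": 0,"dz": 0.2,"ax": 0,"ay": 0,"az": 0},
    {"dx": 0,"dy": 0,"dz": 0,"ax": 0,"ay": 0,"az": 0},
  ],
)

```text
clock: 5.45
ee_pos: [0.4721, 0.2896, 0.057]
tcp_rot: [[0.292, 0.956, -0.006], [0.957, -0.292, -0.001], [-0.002, -0.005, -1.0]]
contact_force: [-5.1, 1.6, -4.6]
gripper_width: 0.015
grasp_force: 62.3
```

Emit:
arm_command(
  moves=[
    {"dx": 0,"dy": 0,"dz": 0,"ax": 0,"ay": 0,"az": 0},
    {"dx": 0,"dy": 0,"dz": 0,"ax": 0,"ay": 0,"az": 0},
  ],
)

```text
clock: 5.62
ee_pos: [0.4721, 0.2896, 0.0571]
tcp_rot: [[0.292, 0.956, -0.006], [0.956, -0.292, -0.001], [-0.002, -0.005, -1.0]]
contact_force: [-5.4, 2.6, -4.4]
gripper_width: 0.0153
grasp_force: 62.2
```

Emit:
arm_command(
  moves=[
    {"dx": 0,"dy": 0,"dz": 0,"ax": 0,"ay": 0,"az": 0},
    {"dx": 0,"dy": 0,"dz": 0,"ax": 0,"ay": 0,"az": 0},
    {"dx": 0.06,"dy": 0,"dz": 0,"ax": 0,"ay": 0,"az": 0},
    {"dx": 0.06,"dy": 0,"dz": 0,"ax": 0,"ay": 0,"az": 0},
    {"dx": 0,"dy": 0,"dz": 0,"ax": 0,"ay": 0,"az": 0},
    {"dx": 0,"dy": 0,"dz": 0,"ax": 0,"ay": 0,"az": 0},
  ],
  claw=0.3,
)

```text
clock: 6.12
ee_pos: [0.4759, 0.2945, 0.0584]
tcp_rot: [[0.292, 0.957, 0.001], [0.957, -0.292, 0.0], [0.0, 0.0, -1.0]]
contact_force: [-0.2, 0.4, 0.1]
gripper_width: 0.0253
grasp_force: 0.0
```

Emit:
arm_command(
  moves=[
    {"dx": 0,"dy": 0,"dz": 0,"ax": 0,"ay": 0,"az": 0},
    {"dx": 0,"dy": 0,"dz": 0,"ax": 0,"ay": 0,"az": 0},
    {"dx": 0,"dy": 0,"dz": 0,"ax": 0,"ay": 0,"az": 0},
    {"dx": 0,"dy": 0,"dz": 0,"ax": 0,"ay": 0,"az": 0},
  ],
  claw=0,
)

```text
clock: 6.45
ee_pos: [0.4741, 0.2948, 0.0585]
tcp_rot: [[0.292, 0.956, -0.003], [0.957, -0.292, 0.001], [-0.0, -0.003, -1.0]]
contact_force: [-7.6, 3.1, 4.9]
gripper_width: 0.0148
grasp_force: 59.1
```

Emit:
arm_command(
  moves=[
    {"dx": 0,"dy": 0,"dz": -0.2,"ax": 0,"ay": 0,"az": 0},
    {"dx": 0,"dy": 0,"dz": -0.4,"ax": 0,"ay": 0,"az": 0},
    {"dx": 0,"dy": 0,"dz": -0.6,"ax": 0,"ay": 0,"az": 0},
    {"dx": 0,"dy": 0,"dz": -0.7,"ax": 0,"ay": 0,"az": 0},
    {"dx": 0,"dy": 0,"dz": -0.7,"ax": 0,"ay": 0,"az": 0},
    {"dx": 0,"dy": 0,"dz": -0.7,"ax": 0,"ay": 0,"az": 0},
    {"dx": 0,"dy": 0,"dz": -0.7,"ax": 0,"ay": 0,"az": 0},
    {"dx": 0,"dy": 0,"dz": -0.7,"ax": 0,"ay": 0,"az": 0},
    {"dx": 0,"dy": 0,"dz": -0.3,"ax": 0,"ay": 0,"az": 0},
    {"dx": 0,"dy": 0,"dz": 0,"ax": 0,"ay": 0,"az": 0},
  ],
)

```text
clock: 7.28
ee_pos: [0.4766, 0.2945, 0.2618]
tcp_rot: [[0.292, 0.956, 0.006], [0.956, -0.292, 0.002], [0.004, 0.005, -1.0]]
contact_force: [0.4, 0.6, -1.7]
gripper_width: 0.0152
grasp_force: 58.8
```

```bash
python3 - <<'E'
from h import *
D=np.array([0,0,.012])
tgt=lambda off: SEAT+off-LEAN@D
n=unit(XR+Z); up=unit(Z-XR)
A=np.array([.47,-.03,.29]); RA=frame([.62,-.78,0],-Z)
plan(A,RA,11)
B=np.array([.49,-.30,.27]);RB=frame(-XR,-Z)
plan(B,RB,9,A,RA)
H=tgt(.07*n+.006*up); plan(H,LEAN,9,B,RB); print(H)
E
```

```text
11 rows d [-0.638  0.391 -0.065] a [ 0.004 -0.005  0.524]
9 rows d [-0.272  0.71   0.056] a [0.    0.    0.554]
9 rows d [0.034 0.024 0.463] a [ 0.833  0.    -0.   ]
[ 0.49512222 -0.25114077  0.1142254 ]
```

Emit:
arm_command(
  moves=[
    {"dx": -0.4,"dy": 0.25,"dz": -0.06,"ax": 0,"ay": 0,"az": 0.5},
    {"dx": -0.64,"dy": 0.4,"dz": -0.06,"ax": 0,"ay": 0,"az": 0.5},
    {"dx": -0.64,"dy": 0.4,"dz": -0.06,"ax": 0,"ay": 0,"az": 0.5},
    {"dx": -0.64,"dy": 0.4,"dz": -0.06,"ax": 0,"ay": 0,"az": 0.5},
    {"dx": -0.64,"dy": 0.4,"dz": -0.06,"ax": 0,"ay": 0,"az": 0.5},
    {"dx": -0.64,"dy": 0.4,"dz": -0.06,"ax": 0,"ay": 0,"az": 0.5},
    {"dx": -0.64,"dy": 0.4,"dz": -0.06,"ax": 0,"ay": 0,"az": 0.5},
    {"dx": -0.64,"dy": 0.4,"dz": -0.06,"ax": 0,"ay": 0,"az": 0.5},
    {"dx": -0.64,"dy": 0.4,"dz": -0.06,"ax": 0,"ay": 0,"az": 0.5},
    {"dx": -0.64,"dy": 0.4,"dz": -0.06,"ax": 0,"ay": 0,"az": 0.5},
  ],
)

```text
clock: 8.12
ee_pos: [0.4801, 0.0053, 0.2812]
tcp_rot: [[0.733, 0.68, -0.002], [0.68, -0.733, 0.0], [-0.001, -0.002, -1.0]]
contact_force: [-0.6, -1.0, -0.2]
gripper_width: 0.0151
grasp_force: 58.7
```

Emit:
arm_command(
  moves=[
    {"dx": -0.5,"dy": 0.65,"dz": 0,"ax": 0,"ay": 0,"az": 0.55},
    {"dx": -0.3,"dy": 0.7,"dz": 0,"ax": 0,"ay": 0,"az": 0.55},
    {"dx": -0.27,"dy": 0.7,"dz": 0,"ax": 0,"ay": 0,"az": 0.55},
    {"dx": -0.27,"dy": 0.7,"dz": 0,"ax": 0,"ay": 0,"az": 0.55},
    {"dx": -0.27,"dy": 0.7,"dz": 0,"ax": 0,"ay": 0,"az": 0.55},
    {"dx": -0.27,"dy": 0.7,"dz": 0,"ax": 0,"ay": 0,"az": 0.55},
    {"dx": -0.27,"dy": 0.7,"dz": 0,"ax": 0,"ay": 0,"az": 0.55},
    {"dx": -0.27,"dy": 0.6,"dz": 0,"ax": 0,"ay": 0,"az": 0.55},
    {"dx": -0.2,"dy": 0.4,"dz": 0,"ax": 0,"ay": 0,"az": 0.55},
    {"dx": 0,"dy": 0,"dz": 0,"ax": 0,"ay": 0,"az": 0},
  ],
)

```text
clock: 8.95
ee_pos: [0.5094, -0.2499, 0.2803]
tcp_rot: [[0.974, 0.224, -0.003], [0.224, -0.974, 0.001], [-0.002, -0.001, -1.0]]
contact_force: [-0.6, 1.2, -2.1]
gripper_width: 0.0149
grasp_force: 58.9
```

```bash
python3 - <<'E'
from h import *
D=np.array([0,0,.0135]); n=unit(XR+Z); up=unit(Z-XR)
st=arm.state(); print(st["q"].round(3),st["ee_pos"])
plan(SEAT+.07*n+.006*up-LEAN@D,LEAN,9)
E
```

```text
[-6.640e-01  3.900e-01  1.173e+00 -1.000e-03  1.582e+00  6.800e-01] [ 0.5093877  -0.24985459  0.28033811]
9 rows d [-0.044  0.16   0.442] a [0.832 0.034 0.076]
```

Emit:
arm_command(
  moves=[
    {"dx": -0.04,"dy": 0.16,"dz": 0.44,"ax": 0.83,"ay": 0.03,"az": 0.08},
    {"dx": -0.04,"dy": 0.16,"dz": 0.44,"ax": 0.83,"ay": 0.03,"az": 0.08},
    {"dx": -0.04,"dy": 0.16,"dz": 0.44,"ax": 0.83,"ay": 0.03,"az": 0.08},
    {"dx": -0.04,"dy": 0.16,"dz": 0.44,"ax": 0.83,"ay": 0.03,"az": 0.08},
    {"dx": -0.04,"dy": 0.16,"dz": 0.44,"ax": 0.83,"ay": 0.03,"az": 0.08},
    {"dx": -0.04,"dy": 0.16,"dz": 0.44,"ax": 0.83,"ay": 0.03,"az": 0.08},
    {"dx": -0.04,"dy": 0.16,"dz": 0.44,"ax": 0.83,"ay": 0.03,"az": 0.08},
    {"dx": -0.04,"dy": 0.16,"dz": 0.44,"ax": 0.83,"ay": 0.03,"az": 0.08},
    {"dx": -0.04,"dy": 0.16,"dz": 0.2,"ax": 0.83,"ay": 0.03,"az": 0.08},
    {"dx": 0,"dy": 0,"dz": 0,"ax": 0,"ay": 0,"az": 0},
  ],
)

```text
clock: 9.78
ee_pos: [0.4974, -0.2551, 0.1208]
tcp_rot: [[0.988, 0.101, -0.114], [0.152, -0.695, 0.703], [-0.008, -0.712, -0.702]]
contact_force: [-0.6, 0.2, -1.8]
gripper_width: 0.015
grasp_force: 59.1
```

```bash
python3 - <<'E'
from h import *
D=np.array([0,0,.0135]); n=unit(XR+Z); up=unit(Z-XR)
s=snap("scene");t=snap("top")
st=arm.state(); print(st["q"].round(3),st["ee_pos"])
plan(SEAT+.03*n+.005*up-LEAN@D,LEAN,4)
cv2.imwrite("pics/lean.png",np.hstack([cv2.resize(crop(s,150,100,100,100,4),(400,400)),cv2.resize(crop(t,330,150,110,110,4),(400,400))]))
E
```

```text
[-0.856  0.767  1.153  0.404  1.895  0.556] [ 0.49871474 -0.25531002  0.1246167 ]
4 rows d [-0.018  0.275  0.064] a [0.01  0.014 0.003]
```

View pics/lean.png

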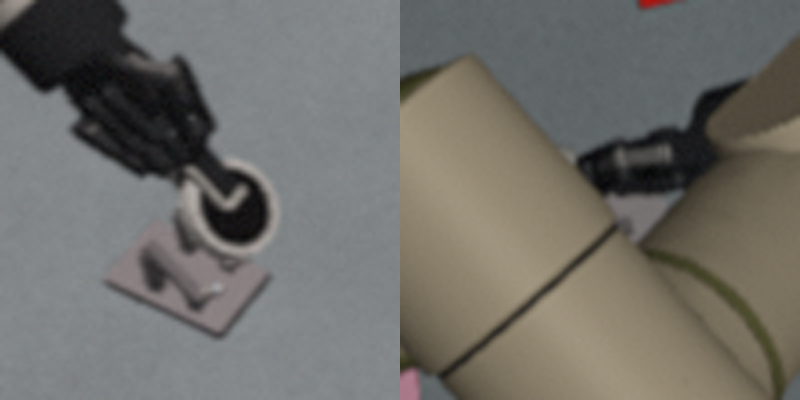

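```bash
python3 - <<'E'
from h import *
s=snap("scene")
k=cv2.imread("pics/held.png")[:,:400]; 
print("heldface",[k[y,x].tolist() for x,y in((265,365),(285,385),(300,390),(255,345),(310,375))])
d=cv2.imread("pics/disc.png")[:,398:]; print("rackface",[d[y,x].tolist() for x,y in((650-398,155),(670-398,185),(505-398,290),(595-398,235))])
l=cv2.imread("pics/lean.png"); print("now",[l[y,x].tolist() for x,y in((235,225),(250,190),(255,215),(268,215),(205,235))])
t=cv2.imread("pics/crops.png"); print("gripper",l[90,110],"pinktop/nest top ped,side",t[380,150],t[420,140],t[485,100])
h=cv2.imread("pics/held.png")[300:400,220:360]
cv2.imwrite("pics/cmp.png",np.hstack([cv2.resize(h,(420,300),interpolation=cv2.INTER_NEAREST),cv2.resize(s["bgr"][135:175,185:235],(375,300),interpolation=cv2.INTER_CUBIC)]))
E
```

```text
heldface [[39, 38, 39], [78, 81, 83], [76, 79, 82], [61, 61, 63], [76, 78, 80]]
rackface [[12, 12, 228], [79, 81, 83], [88, 88, 90], [131, 125, 125]]
now [[19, 19, 21], [39, 39, 41], [18, 21, 21], [74, 77, 79], [142, 146, 152]]
gripper [48 46 46] pinktop/nest top ped,side [193 179 175] [80 83 86] [194 180 177]
```

View pics/cmp.png

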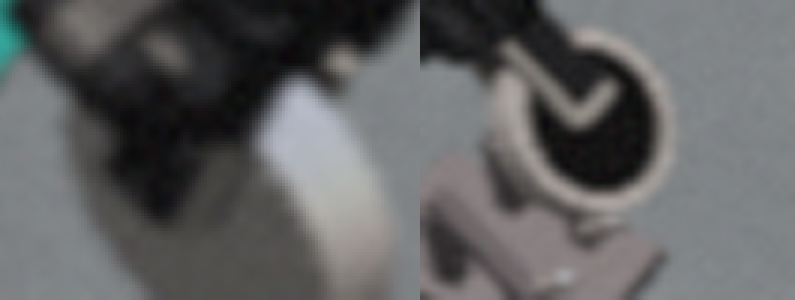

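The upper face is black (value about 19) with a bright ring, and the other is plain silver, so the silver face is the glass and I have the mirror the wrong way up. I'll turn it half a turn about the tool axis while still clear of the rest; joint 6 goes from 0.56 to −2.59, within range.

Emit:
arm_command(
  moves=[
    {"dx": 0,"dy": 0,"dz": 0,"ax": 0,"ay": 0,"az": 1},
    {"dx": 0,"dy": 0,"dz": 0,"ax": 0,"ay": 0,"az": 1},
    {"dx": 0,"dy": 0,"dz": 0,"ax": 0,"ay": 0,"az": 1},
    {"dx": 0,"dy": 0,"dz": 0,"ax": 0,"ay": 0,"az": 1},
    {"dx": 0,"dy": 0,"dz": 0,"ax": 0,"ay": 0,"az": 1},
    {"dx": 0,"dy": 0,"dz": 0,"ax": 0,"ay": 0,"az": 1},
    {"dx": 0,"dy": 0,"dz": 0,"ax": 0,"ay": 0,"az": 1},
    {"dx": 0,"dy": 0,"dz": 0,"ax": 0,"ay": 0,"az": 1},
    {"dx": 0,"dy": 0,"dz": 0,"ax": 0,"ay": 0,"az": 1},
    {"dx": 0,"dy": 0,"dz": 0,"ax": 0,"ay": 0,"az": 1},
  ],
)

```text
clock: 10.77
ee_pos: [0.4992, -0.255, 0.1271]
tcp_rot: [[0.585, -0.803, -0.109], [-0.535, -0.484, 0.693], [-0.609, -0.347, -0.713]]
contact_force: [0.5, -0.2, -1.7]
gripper_width: 0.0151
grasp_force: 59.0
```

Emit:
arm_command(
  moves=[
    {"dx": 0,"dy": 0,"dz": 0,"ax": 0,"ay": 0,"az": 1},
    {"dx": 0,"dy": 0,"dz": 0,"ax": 0,"ay": 0,"az": 1},
    {"dx": 0,"dy": 0,"dz": 0,"ax": 0,"ay": 0,"az": 1},
    {"dx": 0,"dy": 0,"dz": 0,"ax": 0,"ay": 0,"az": 1},
    {"dx": 0,"dy": 0,"dz": 0,"ax": 0,"ay": 0,"az": 1},
    {"dx": 0,"dy": 0,"dz": 0,"ax": 0,"ay": 0,"az": 1},
    {"dx": 0,"dy": 0,"dz": 0,"ax": 0,"ay": 0,"az": 1},
    {"dx": 0,"dy": 0,"dz": 0,"ax": 0,"ay": 0,"az": 1},
    {"dx": 0,"dy": 0,"dz": 0,"ax": 0,"ay": 0,"az": 1},
    {"dx": 0,"dy": 0,"dz": 0,"ax": 0,"ay": 0,"az": 1},
  ],
)

```text
clock: 11.6
ee_pos: [0.4992, -0.255, 0.1271]
tcp_rot: [[-0.403, -0.909, -0.109], [-0.686, 0.221, 0.693], [-0.605, 0.354, -0.713]]
contact_force: [-0.0, -0.1, -1.4]
gripper_width: 0.0151
grasp_force: 59.0
```

Emit:
arm_command(
  moves=[
    {"dx": 0,"dy": 0,"dz": 0,"ax": 0,"ay": 0,"az": 1},
    {"dx": 0,"dy": 0,"dz": 0,"ax": 0,"ay": 0,"az": 1},
    {"dx": 0,"dy": 0,"dz": 0,"ax": 0,"ay": 0,"az": 1},
    {"dx": 0,"dy": 0,"dz": 0,"ax": 0,"ay": 0,"az": 1},
    {"dx": 0,"dy": 0,"dz": 0,"ax": 0,"ay": 0,"az": 1},
    {"dx": 0,"dy": 0,"dz": 0,"ax": 0,"ay": 0,"az": 1},
    {"dx": 0,"dy": 0,"dz": 0,"ax": 0,"ay": 0,"az": 1},
    {"dx": 0,"dy": 0,"dz": 0,"ax": 0,"ay": 0,"az": 1},
    {"dx": 0,"dy": 0,"dz": 0,"ax": 0,"ay": 0,"az": 1},
    {"dx": 0,"dy": 0,"dz": 0,"ax": 0,"ay": 0,"az": 1},
  ],
)

```text
clock: 12.43
ee_pos: [0.2835, -0.2879, 0.0403]
tcp_rot: [[-0.879, -0.476, -0.015], [-0.342, 0.609, 0.716], [-0.331, 0.635, -0.698]]
contact_force: [0.5, -1.6, -1.4]
gripper_width: 0.0153
grasp_force: 59.0
```

```bash
sed -i 's/LEAN=frame(-(XR+Z),XR-Z)/LEAN=frame(XR+Z,XR-Z)/' h.py; cat >> h.py <<'E'
NR=unit(XR+Z); UP=unit(Z-XR)
def seat(): # disc position in rest axes: y, up-slope, normal (mm) relative to seat
    st=arm.state(); c=st["ee_pos"]+st["tcp_rot"]@np.array([0,0,.0135])-SEAT
    print("y,up,n mm",(1000*np.array([c@YR,c@UP,c@NR])).round(1),"q",st["q"].round(2),"F",st["contact_force"].round(1))
E
python3 - <<'E'
from h import *
s=snap("scene"); t=snap("top"); seat()
plan(SEAT+.03*NR+.005*UP-LEAN@np.array([0,0,.0135]),LEAN,4)
print("face px",[s["bgr"][tuple(np.int32(proj(s,SEAT+.075*NR+.01*UP+d))[::-1])].tolist() for d in (-.015*UP,-.01*UP+.015*YR,-.01*UP-.015*YR)])
# rest rails check in top view (hi-res corner positions): rect again
hsv=cv2.cvtColor(s["bgr"],cv2.COLOR_BGR2HSV)
E
```

```text
y,up,n mm [215.1 -44.8  14.7] q [-1.24  0.73  1.63  0.22  1.57  2.88] F [ 0.1 -0.2 -1. ]
4 rows d [-1.36  -0.234 -0.231] a [-0.015  0.225  0.925]
face px [[133, 131, 127], [132, 130, 125], [132, 130, 126]]
```

Joint 6 ran to its +2.88 stop, because positive az raises it, and the tool drifted off. I'll lift clear first, then turn the other way.

```bash
python3 - <<'E'
from h import *
st=arm.state(); R=st["tcp_rot"]; print(st["ee_pos"],(R.T@Z).round(3))
plan(st["ee_pos"]+[0,0,.12],R,5)
P=np.array([.46,-.27,.22]); plan(P,R,8,st["ee_pos"]+[0,0,.12],R)
R2=R@Ro.from_rotvec([0,0,-np.radians(150)]).as_matrix()
s=snap("scene"); t=snap("top")
for n,k in(("s",s),("t",t)): cv2.imwrite(f"pics/now_{n}.png",k["bgr"])
cv2.imwrite("pics/now.png",np.hstack([crop(s,170,100,200,300,2),crop(t,230,100,200,300,2)]))
E
```

```text
[ 0.28183349 -0.28768532  0.04008393] [-0.331  0.638 -0.695]
5 rows d [-0.199  0.383 -0.417] a [0. 0. 0.]
8 rows d [-0.571 -0.11  -0.098] a [0. 0. 0.]
```

View pics/now.png

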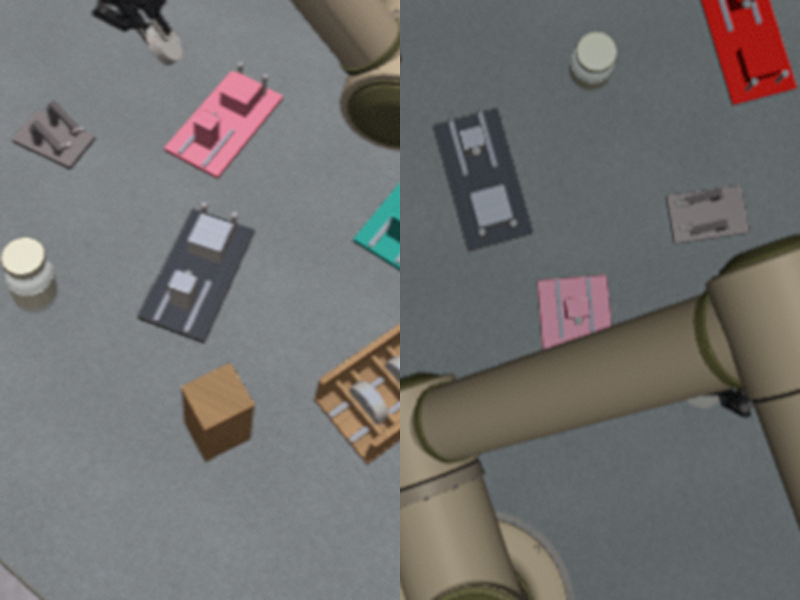

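The mirror is still held, at (165,45), clear of everything and with its silver face up; nothing was disturbed. I'll lift it and turn back.

Emit:
arm_command(
  moves=[
    {"dx": -0.2,"dy": 0.38,"dz": -0.42,"ax": 0,"ay": 0,"az": 0},
    {"dx": -0.2,"dy": 0.38,"dz": -0.42,"ax": 0,"ay": 0,"az": 0},
    {"dx": -0.2,"dy": 0.38,"dz": -0.42,"ax": 0,"ay": 0,"az": 0},
    {"dx": -0.2,"dy": 0.38,"dz": -0.42,"ax": 0,"ay": 0,"az": 0},
    {"dx": -0.2,"dy": 0.38,"dz": -0.42,"ax": 0,"ay": 0,"az": 0},
    {"dx": -0.1,"dy": 0.19,"dz": -0.21,"ax": 0,"ay": 0,"az": -0.5},
    {"dx": 0,"dy": 0,"dz": 0,"ax": 0,"ay": 0,"az": -1},
    {"dx": 0,"dy": 0,"dz": 0,"ax": 0,"ay": 0,"az": -1},
    {"dx": 0,"dy": 0,"dz": 0,"ax": 0,"ay": 0,"az": -1},
    {"dx": 0,"dy": 0,"dz": 0,"ax": 0,"ay": 0,"az": -1},
  ],
)

```text
clock: 13.47
ee_pos: [0.2675, -0.2898, 0.1673]
tcp_rot: [[-0.537, -0.843, -0.01], [-0.59, 0.368, 0.719], [-0.602, 0.392, -0.695]]
contact_force: [1.0, 0.3, -3.2]
gripper_width: 0.0151
grasp_force: 59.0
```

```bash
python3 - <<'E'
from h import *
st=arm.state(); R=st["tcp_rot"]; print(st["q"].round(3),st["ee_pos"].round(3))
P=np.array([.46,-.27,.22]); R2=R@Ro.from_rotvec([0,0,-np.radians(57)]).as_matrix()
plan(P,R2,10)
E
```

```text
[-1.266  0.52   1.547  0.216  1.849  2.413] [ 0.268 -0.29   0.167]
10 rows d [-0.193 -0.481 -0.061] a [ 0.   -0.   -0.95]
```

Emit:
arm_command(
  moves=[
    {"dx": -0.19,"dy": -0.48,"dz": -0.06,"ax": 0,"ay": 0,"az": -0.95},
    {"dx": -0.19,"dy": -0.48,"dz": -0.06,"ax": 0,"ay": 0,"az": -0.95},
    {"dx": -0.19,"dy": -0.48,"dz": -0.06,"ax": 0,"ay": 0,"az": -0.95},
    {"dx": -0.19,"dy": -0.48,"dz": -0.06,"ax": 0,"ay": 0,"az": -0.95},
    {"dx": -0.19,"dy": -0.48,"dz": -0.06,"ax": 0,"ay": 0,"az": -0.95},
    {"dx": -0.19,"dy": -0.48,"dz": -0.06,"ax": 0,"ay": 0,"az": -0.95},
    {"dx": -0.19,"dy": -0.48,"dz": -0.06,"ax": 0,"ay": 0,"az": -0.95},
    {"dx": -0.19,"dy": -0.48,"dz": -0.06,"ax": 0,"ay": 0,"az": -0.95},
    {"dx": -0.19,"dy": -0.48,"dz": -0.06,"ax": 0,"ay": 0,"az": -0.95},
    {"dx": -0.19,"dy": -0.48,"dz": -0.06,"ax": 0,"ay": 0,"az": -0.95},
  ],
)

```text
clock: 14.3
ee_pos: [0.4606, -0.2708, 0.2185]
tcp_rot: [[0.415, -0.91, -0.01], [-0.629, -0.294, 0.72], [-0.658, -0.293, -0.694]]
contact_force: [0.0, -0.5, -1.5]
gripper_width: 0.0154
grasp_force: 59.1
```

Emit:
arm_command(
  moves=[
    {"dx": 0,"dy": 0,"dz": 0,"ax": 0,"ay": 0,"az": -1},
    {"dx": 0,"dy": 0,"dz": 0,"ax": 0,"ay": 0,"az": -1},
    {"dx": 0,"dy": 0,"dz": 0,"ax": 0,"ay": 0,"az": -1},
    {"dx": 0,"dy": 0,"dz": 0,"ax": 0,"ay": 0,"az": -1},
    {"dx": 0,"dy": 0,"dz": 0,"ax": 0,"ay": 0,"az": -1},
    {"dx": 0,"dy": 0,"dz": 0,"ax": 0,"ay": 0,"az": -1},
    {"dx": 0,"dy": 0,"dz": 0,"ax": 0,"ay": 0,"az": -1},
    {"dx": 0,"dy": 0,"dz": 0,"ax": 0,"ay": 0,"az": -1},
    {"dx": 0,"dy": 0,"dz": 0,"ax": 0,"ay": 0,"az": -1},
    {"dx": 0,"dy": 0,"dz": 0,"ax": 0,"ay": 0,"az": -1},
  ],
)

```text
clock: 15.13
ee_pos: [0.4597, -0.2711, 0.2183]
tcp_rot: [[0.995, -0.095, -0.009], [-0.059, -0.692, 0.719], [-0.075, -0.716, -0.695]]
contact_force: [-0.6, -0.7, -1.4]
gripper_width: 0.015
grasp_force: 59.1
```

Emit:
arm_command(
  moves=[
    {"dx": 0,"dy": 0,"dz": 0,"ax": 0,"ay": 0,"az": -1},
    {"dx": 0,"dy": 0,"dz": 0,"ax": 0,"ay": 0,"az": -1},
    {"dx": 0,"dy": 0,"dz": 0,"ax": 0,"ay": 0,"az": -1},
    {"dx": 0,"dy": 0,"dz": 0,"ax": 0,"ay": 0,"az": -1},
    {"dx": 0,"dy": 0,"dz": 0,"ax": 0,"ay": 0,"az": -1},
    {"dx": 0,"dy": 0,"dz": 0,"ax": 0,"ay": 0,"az": -1},
    {"dx": 0,"dy": 0,"dz": 0,"ax": 0,"ay": 0,"az": -1},
    {"dx": 0,"dy": 0,"dz": 0,"ax": 0,"ay": 0,"az": -1},
    {"dx": 0,"dy": 0,"dz": 0,"ax": 0,"ay": 0,"az": -1},
    {"dx": 0,"dy": 0,"dz": 0,"ax": 0,"ay": 0,"az": -1},
  ],
)

```text
clock: 15.97
ee_pos: [0.4597, -0.2711, 0.2183]
tcp_rot: [[0.58, 0.814, -0.009], [0.57, -0.398, 0.719], [0.582, -0.423, -0.695]]
contact_force: [-1.1, 0.3, -0.8]
gripper_width: 0.0152
grasp_force: 59.1
```

Emit:
arm_command(
  moves=[
    {"dx": 0,"dy": 0,"dz": 0,"ax": 0,"ay": 0,"az": -1},
    {"dx": 0,"dy": 0,"dz": 0,"ax": 0,"ay": 0,"az": -1},
    {"dx": 0,"dy": 0,"dz": 0,"ax": 0,"ay": 0,"az": -1},
    {"dx": 0,"dy": 0,"dz": 0,"ax": 0,"ay": 0,"az": -1},
    {"dx": 0,"dy": 0,"dz": 0,"ax": 0,"ay": 0,"az": -1},
    {"dx": 0,"dy": 0,"dz": 0,"ax": 0,"ay": 0,"az": -1},
    {"dx": 0,"dy": 0,"dz": 0,"ax": 0,"ay": 0,"az": -1},
    {"dx": 0,"dy": 0,"dz": 0,"ax": 0,"ay": 0,"az": -1},
  ],
)

```text
clock: 16.63
ee_pos: [0.4597, -0.2711, 0.2183]
tcp_rot: [[-0.217, 0.976, -0.009], [0.677, 0.157, 0.719], [0.704, 0.15, -0.695]]
contact_force: [-0.1, -0.4, -1.7]
gripper_width: 0.0154
grasp_force: 59.1
```

```bash
python3 - <<'E'
from h import *
seat()
plan(SEAT+.07*NR+.006*UP-LEAN@np.array([0,0,.0135]),LEAN,10)
E
```

```text
y,up,n mm [ 36.7  88.4 133.5] q [-0.95  0.62  1.17  0.47  2.01 -1.12] F [-0.1 -0.4 -1.7]
10 rows d [-0.192 -0.057  0.205] a [ 0.078  0.067 -1.39 ]
```

Emit:
arm_command(
  moves=[
    {"dx": 0,"dy": 0,"dz": 0,"ax": 0,"ay": 0,"az": -1},
    {"dx": 0,"dy": 0,"dz": 0,"ax": 0,"ay": 0,"az": -1},
    {"dx": 0,"dy": 0,"dz": 0,"ax": 0,"ay": 0,"az": -1},
    {"dx": 0,"dy": 0,"dz": 0,"ax": 0,"ay": 0,"az": -1},
    {"dx": 0,"dy": 0,"dz": 0,"ax": 0,"ay": 0,"az": -1},
    {"dx": 0,"dy": 0,"dz": 0,"ax": 0,"ay": 0,"az": -1},
    {"dx": 0,"dy": 0,"dz": 0,"ax": 0,"ay": 0,"az": -1},
    {"dx": 0,"dy": 0,"dz": 0,"ax": 0,"ay": 0,"az": -1},
    {"dx": 0,"dy": 0,"dz": 0,"ax": 0,"ay": 0,"az": -1},
    {"dx": 0,"dy": 0,"dz": 0,"ax": 0,"ay": 0,"az": -1},
  ],
)

```text
clock: 17.47
ee_pos: [0.4597, -0.2711, 0.2183]
tcp_rot: [[-0.954, 0.3, -0.009], [0.202, 0.665, 0.719], [0.222, 0.684, -0.695]]
contact_force: [-0.0, -0.2, -2.2]
gripper_width: 0.0154
grasp_force: 59.1
```

```bash
python3 - <<'E'
from h import *
seat()
plan(SEAT+.07*NR+.006*UP-LEAN@np.array([0,0,.0135]),LEAN,6)
E
```

```text
y,up,n mm [ 36.7  88.4 133.5] q [-0.95  0.62  1.17  0.47  2.01 -2.17] F [-0.  -0.2 -2.2]
6 rows d [-0.2   -0.229  0.348] a [ 0.052  0.15  -0.651]
```

Emit:
arm_command(
  moves=[
    {"dx": -0.2,"dy": -0.23,"dz": 0.35,"ax": 0.05,"ay": 0.15,"az": -0.65},
    {"dx": -0.2,"dy": -0.23,"dz": 0.35,"ax": 0.05,"ay": 0.15,"az": -0.65},
    {"dx": -0.2,"dy": -0.23,"dz": 0.35,"ax": 0.05,"ay": 0.15,"az": -0.65},
    {"dx": -0.2,"dy": -0.23,"dz": 0.35,"ax": 0.05,"ay": 0.15,"az": -0.65},
    {"dx": -0.2,"dy": -0.23,"dz": 0.35,"ax": 0.05,"ay": 0.15,"az": -0.65},
    {"dx": -0.2,"dy": -0.23,"dz": 0.35,"ax": 0.05,"ay": 0.15,"az": -0.65},
    {"dx": 0,"dy": 0,"dz": 0,"ax": 0,"ay": 0,"az": 0},
    {"dx": 0,"dy": 0,"dz": 0,"ax": 0,"ay": 0,"az": 0},
  ],
)

```text
clock: 18.13
ee_pos: [0.4946, -0.252, 0.114]
tcp_rot: [[-0.99, -0.096, -0.106], [-0.143, 0.697, 0.702], [0.006, 0.71, -0.704]]
contact_force: [-0.3, -0.1, -1.8]
gripper_width: 0.015
grasp_force: 59.0
```

```bash
python3 - <<'E'
from h import *
seat(); plan(SEAT+.025*NR+.005*UP-LEAN@np.array([0,0,.0135]),LEAN,4)
s=snap("scene"); st=arm.state();p,R=st["ee_pos"],st["tcp_rot"]
k=crop(s,160,100,90,90,6)
for sg,col in((1,(0,255,0)),(-1,(0,0,255))):
    q=[(proj(s,p+R@np.array([.032*np.cos(a),sg*.008,.0135+.032*np.sin(a)]))-[159.5,99.5])*6 for a in np.linspace(0,2*np.pi,60)]
    cv2.polylines(k,[np.int32(q)],1,col,1)
c=SEAT-[0,0,.042]  # rest base outline
q=[(proj(s,c+x*XR+y*YR)-[159.5,99.5])*6 for x,y in((-.062,-.032),(.038,-.032),(.038,.032),(-.062,.032))]
for i in(-1,1): # rail upper-face centre lines
    a=SEAT-.008*NR+i*.02*YR; q2=[(proj(s,a+u*UP)-[159.5,99.5])*6 for u in(-.03,.02)]; cv2.polylines(k,[np.int32(q2)],0,(255,255,0),1)
cv2.polylines(k,[np.int32(q)],1,(255,0,0),1)
cv2.imwrite("pics/hover.png",k)
E
```

```text
y,up,n mm [ 0.6  4.9 69.4] q [-0.86  0.77  1.18  0.41  1.87 -2.59] F [-0.3 -0.1 -1.8]
4 rows d [-0.005 -0.277 -0.001] a [ 0.011 -0.001 -0.021]
```

View pics/hover.png

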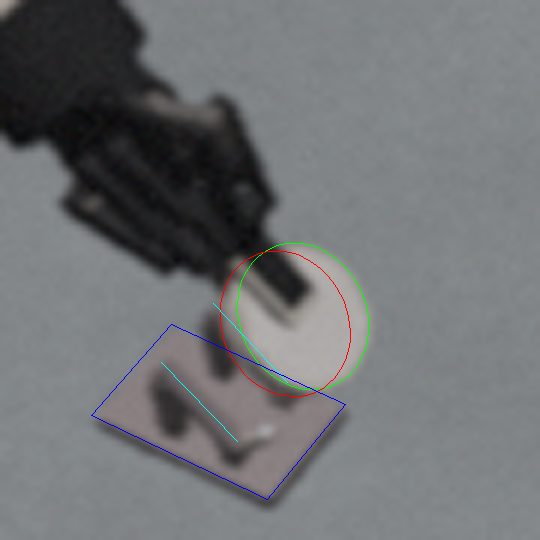

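Glass is up now, and the drawn outlines of rest and disc agree with the picture to about 1 mm. I'll lower it along the normal.

Emit:
arm_command(
  moves=[
    {"dx": 0,"dy": -0.3,"dz": 0,"ax": 0,"ay": 0,"az": -0.05},
    {"dx": 0,"dy": -0.3,"dz": 0,"ax": 0,"ay": 0,"az": -0.05},
    {"dx": 0,"dy": -0.3,"dz": 0,"ax": 0,"ay": 0,"az": 0},
    {"dx": 0,"dy": -0.3,"dz": 0,"ax": 0,"ay": 0,"az": 0},
    {"dx": 0,"dy": -0.2,"dz": 0,"ax": 0,"ay": 0,"az": 0},
    {"dx": 0,"dy": -0.1,"dz": 0,"ax": 0,"ay": 0,"az": 0},
    {"dx": 0,"dy": -0.1,"dz": 0,"ax": 0,"ay": 0,"az": 0},
    {"dx": 0,"dy": 0,"dz": 0,"ax": 0,"ay": 0,"az": 0},
    {"dx": 0,"dy": 0,"dz": 0,"ax": 0,"ay": 0,"az": 0},
  ],
)

```text
clock: 18.93
ee_pos: [0.5005, -0.2975, 0.0679]
tcp_rot: [[-0.989, -0.106, -0.105], [-0.149, 0.695, 0.703], [-0.002, 0.711, -0.703]]
contact_force: [-0.2, 0.4, -1.6]
gripper_width: 0.0151
grasp_force: 59.2
```

```bash
python3 -c "
from h import *
seat(); plan(SEAT+.002*NR+.004*UP-LEAN@np.array([0,0,.0135]),LEAN,1)"
```

```text
y,up,n mm [1.6 4.7 4.3] q [-0.9   0.88  1.09  0.38  1.87 -2.64] F [-0.2  0.4 -1.6]
1 rows d [-0.041 -0.056  0.018] a [0.052 0.01  0.012]
```

Emit:
arm_command(
  moves=[
    {"dx": -0.04,"dy": -0.05,"dz": 0,"ax": 0.05,"ay": 0,"az": 0},
    {"dx": 0,"dy": -0.03,"dz": 0,"ax": 0,"ay": 0,"az": 0},
    {"dx": 0,"dy": 0,"dz": 0,"ax": 0,"ay": 0,"az": 0},
    {"dx": 0,"dy": 0,"dz": 0,"ax": 0,"ay": 0,"az": 0},
  ],
)

```text
clock: 19.27
ee_pos: [0.5024, -0.2995, 0.0657]
tcp_rot: [[-0.989, -0.107, -0.104], [-0.149, 0.699, 0.699], [-0.002, 0.707, -0.707]]
contact_force: [-0.3, 0.6, -0.7]
gripper_width: 0.0151
grasp_force: 59.1
```

```bash
python3 -c "
from h import *
seat()"
```

```text
y,up,n mm [-0.   4.7  1.1] q [-0.9   0.88  1.09  0.38  1.86 -2.64] F [-0.3  0.6 -0.7]
```

Next I'll slide down-slope towards the pegs and press lightly onto the rails.

Emit:
arm_command(
  moves=[
    {"dx": 0,"dy": 0,"dz": 0.04,"ax": 0,"ay": 0,"az": 0},
    {"dx": 0,"dy": -0.03,"dz": 0.03,"ax": 0,"ay": 0,"az": 0},
    {"dx": 0,"dy": 0,"dz": 0.02,"ax": 0,"ay": 0,"az": 0},
    {"dx": 0,"dy": 0,"dz": 0,"ax": 0,"ay": 0,"az": 0},
    {"dx": 0,"dy": 0,"dz": 0,"ax": 0,"ay": 0,"az": 0},
  ],
)

```text
clock: 19.68
ee_pos: [0.5021, -0.2972, 0.063]
tcp_rot: [[-0.989, -0.107, -0.105], [-0.15, 0.697, 0.701], [-0.002, 0.709, -0.706]]
contact_force: [-0.8, 3.4, 5.2]
gripper_width: 0.0151
grasp_force: 59.4
```

```bash
python3 -c "
from h import *
seat(); f=arm.state()['contact_force']; print(f@YR,f@UP,f@NR)"
```

```text
y,up,n mm [-0.   1.2  0.9] q [-0.89  0.88  1.09  0.38  1.86 -2.64] F [-0.8  3.4  5.2]
0.25387267137851205 1.2122784382489546 6.118906698959856
```

Emit:
arm_command(
  moves=[
    {"dx": 0,"dy": 0,"dz": 0.03,"ax": 0,"ay": 0,"az": 0},
    {"dx": 0,"dy": 0,"dz": 0.02,"ax": 0,"ay": 0,"az": 0},
    {"dx": 0,"dy": 0,"dz": 0,"ax": 0,"ay": 0,"az": 0},
    {"dx": 0,"dy": 0,"dz": 0,"ax": 0,"ay": 0,"az": 0},
  ],
)

```text
clock: 20.02
ee_pos: [0.5019, -0.2959, 0.0617]
tcp_rot: [[-0.989, -0.107, -0.104], [-0.15, 0.698, 0.701], [-0.002, 0.708, -0.706]]
contact_force: [0.7, 2.6, 5.8]
gripper_width: 0.0149
grasp_force: 59.8
```

```bash
python3 -c "
from h import *
seat(); f=arm.state()['contact_force']; print(f@YR,f@UP,f@NR)"
```

```text
y,up,n mm [-0.  -0.6  0.9] q [-0.89  0.88  1.1   0.38  1.85 -2.64] F [0.7 2.6 5.8]
-1.0522356652846727 2.332539093992549 5.847803549848249
```

Emit:
arm_command(
  moves=[
    {"dx": 0,"dy": 0,"dz": 0.03,"ax": 0,"ay": 0,"az": 0},
    {"dx": 0,"dy": 0,"dz": 0.02,"ax": 0,"ay": 0,"az": 0},
    {"dx": 0,"dy": 0,"dz": 0,"ax": 0,"ay": 0,"az": 0},
    {"dx": 0,"dy": 0,"dz": 0,"ax": 0,"ay": 0,"az": 0},
  ],
)

```text
clock: 20.35
ee_pos: [0.5019, -0.2958, 0.0616]
tcp_rot: [[-0.989, -0.108, -0.103], [-0.149, 0.699, 0.699], [-0.004, 0.707, -0.708]]
contact_force: [-0.5, -4.2, 15.6]
gripper_width: 0.0153
grasp_force: 61.3
```

```bash
python3 -c "
from h import *
seat(); f=arm.state()['contact_force']; print(f@YR,f@UP,f@NR)"
```

```text
y,up,n mm [-0.1 -0.8  0.9] q [-0.89  0.88  1.1   0.38  1.85 -2.64] F [-0.5 -4.2 15.6]
1.0847636317329985 13.942831646983711 8.145090834740586
```

The disc is standing on the pegs (14 N). I'll ease off, release and back straight out.

Emit:
arm_command(
  moves=[
    {"dx": 0,"dy": 0.02,"dz": -0.04,"ax": 0,"ay": 0,"az": 0},
    {"dx": 0,"dy": 0,"dz": 0,"ax": 0,"ay": 0,"az": 0},
  ],
)

```text
clock: 20.52
ee_pos: [0.5019, -0.2958, 0.0618]
tcp_rot: [[-0.989, -0.107, -0.104], [-0.149, 0.699, 0.699], [-0.002, 0.707, -0.707]]
contact_force: [0.6, -1.7, 7.4]
gripper_width: 0.0149
grasp_force: 60.3
```

Emit:
arm_command(
  moves=[
    {"dx": 0,"dy": 0,"dz": 0,"ax": 0,"ay": 0,"az": 0},
    {"dx": 0,"dy": 0,"dz": 0,"ax": 0,"ay": 0,"az": 0},
    {"dx": 0,"dy": 0,"dz": 0,"ax": 0,"ay": 0,"az": 0},
    {"dx": 0,"dy": 0,"dz": 0,"ax": 0,"ay": 0,"az": 0},
    {"dx": 0,"dy": 0,"dz": -0.2,"ax": 0,"ay": 0,"az": 0},
    {"dx": 0,"dy": 0,"dz": -0.4,"ax": 0,"ay": 0,"az": 0},
    {"dx": 0,"dy": 0,"dz": -0.6,"ax": 0,"ay": 0,"az": 0},
    {"dx": 0,"dy": 0,"dz": -0.8,"ax": 0,"ay": 0,"az": 0},
    {"dx": 0,"dy": 0,"dz": -0.8,"ax": 0,"ay": 0,"az": 0},
    {"dx": 0,"dy": 0,"dz": -0.6,"ax": 0,"ay": 0,"az": 0},
  ],
  claw=0.33,
)

```text
clock: 21.35
ee_pos: [0.5159, -0.3926, 0.1595]
tcp_rot: [[-0.989, -0.107, -0.103], [-0.149, 0.701, 0.698], [-0.002, 0.706, -0.709]]
contact_force: [0.7, -0.1, -0.4]
gripper_width: 0.028
grasp_force: 0.0
```

```bash
python3 - <<'E'
from h import *
s=snap("scene"); st=arm.state(); print(st["q"].round(2),st["ee_pos"].round(3),st["contact_force"].round(1))
k=crop(s,160,100,90,90,6)
for sg,col in((1,(0,255,0)),(-1,(0,0,255))):
    q=[(proj(s,SEAT+.032*np.cos(a)*YR+.032*np.sin(a)*UP+sg*.008*NR)-[159.5,99.5])*6 for a in np.linspace(0,2*np.pi,60)]
    cv2.polylines(k,[np.int32(q)],1,col,1)
cv2.imwrite("pics/seated.png",k)
# go up/around: tool down over rest side at safe height then PICK hover
q1=PICK; 
w=Ro.from_matrix(st["tcp_rot"].T@PICK).as_rotvec(); print(np.degrees(w)/6)
w=Ro.from_matrix(st["tcp_rot"].T@(PICK@np.diag([-1,-1,1]))).as_rotvec(); print(np.degrees(w)/6)
E
```

```text
[-0.96  0.92  0.69  0.41  2.21 -2.55] [ 0.516 -0.395  0.162] [ 0.8 -2.1  2.7]
[ 11.53309782 -11.45413951  11.55835854]
[ 11.46139815  11.5404065  -11.59926141]
```

View pics/seated.png

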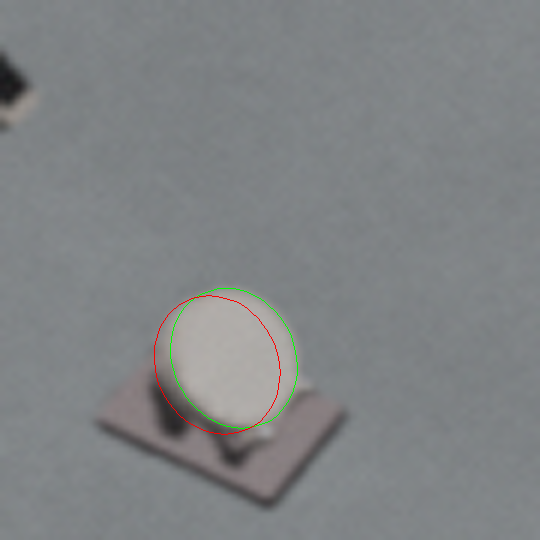

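The mirror lies glass up on the seat, and its outline coincides with the prediction at about (230,358). I've now used the picture allowance (one over), so from here I'll work by numbers only. Next comes the rim grasp.

```bash
cat >> h.py <<'E'
C=SEAT-.0008*UP+.0009*NR
E
python3 - <<'E'
from h import *
P1=np.array([.5,-.33,.26]);R1=frame(XR,-Z); plan(P1,R1,8)
P2=np.array([.49,-.20,.24]);R2=frame(-YR,-Z); plan(P2,R2,15,P1,R1)
H=C+.06*NR; plan(H,PICK,8,P2,R2)
E
```

```text
8 rows d [ 0.018  0.328 -0.194] a [ 0.929  0.006 -0.   ]
15 rows d [0.148 0.191 0.033] a [0. 0. 1.]
8 rows d [ 0.023 -0.008  0.487] a [ 0.    -0.938  0.   ]
```

Emit:
arm_command(
  moves=[
    {"dx": 0,"dy": 0.33,"dz": -0.4,"ax": 0.93,"ay": 0,"az": 0},
    {"dx": 0,"dy": 0.33,"dz": -0.3,"ax": 0.93,"ay": 0,"az": 0},
    {"dx": 0,"dy": 0.33,"dz": -0.2,"ax": 0.93,"ay": 0,"az": 0},
    {"dx": 0,"dy": 0.33,"dz": -0.2,"ax": 0.93,"ay": 0,"az": 0},
    {"dx": 0,"dy": 0.33,"dz": -0.2,"ax": 0.93,"ay": 0,"az": 0},
    {"dx": 0,"dy": 0.33,"dz": -0.1,"ax": 0.93,"ay": 0,"az": 0},
    {"dx": 0,"dy": 0.33,"dz": -0.1,"ax": 0.93,"ay": 0,"az": 0},
    {"dx": 0,"dy": 0.33,"dz": -0.1,"ax": 0.93,"ay": 0,"az": 0},
  ],
  claw=1,
)

```text
clock: 22.07
ee_pos: [0.5065, -0.3309, 0.2561]
tcp_rot: [[-0.989, -0.149, 0.003], [-0.149, 0.989, 0.001], [-0.003, 0.0, -1.0]]
contact_force: [1.1, -0.6, -0.9]
gripper_width: 0.0858
grasp_force: 0.0
```

Emit:
arm_command(
  moves=[
    {"dx": 0.15,"dy": 0.19,"dz": 0.03,"ax": 0,"ay": 0,"az": 1},
    {"dx": 0.15,"dy": 0.19,"dz": 0.03,"ax": 0,"ay": 0,"az": 1},
    {"dx": 0.15,"dy": 0.19,"dz": 0.03,"ax": 0,"ay": 0,"az": 1},
    {"dx": 0.15,"dy": 0.19,"dz": 0.03,"ax": 0,"ay": 0,"az": 1},
    {"dx": 0.15,"dy": 0.19,"dz": 0.03,"ax": 0,"ay": 0,"az": 1},
    {"dx": 0.15,"dy": 0.19,"dz": 0.03,"ax": 0,"ay": 0,"az": 1},
    {"dx": 0.15,"dy": 0.19,"dz": 0.03,"ax": 0,"ay": 0,"az": 1},
    {"dx": 0.15,"dy": 0.19,"dz": 0.03,"ax": 0,"ay": 0,"az": 1},
  ],
)

```text
clock: 22.73
ee_pos: [0.4736, -0.2629, 0.2458]
tcp_rot: [[-0.769, 0.639, 0.0], [0.639, 0.769, 0.007], [0.004, 0.005, -1.0]]
contact_force: [0.5, 0.6, -0.4]
gripper_width: 0.0852
grasp_force: 0.0
```

Emit:
arm_command(
  moves=[
    {"dx": 0.15,"dy": 0.19,"dz": 0.03,"ax": 0,"ay": 0,"az": 1},
    {"dx": 0.15,"dy": 0.19,"dz": 0.03,"ax": 0,"ay": 0,"az": 1},
    {"dx": 0.15,"dy": 0.19,"dz": 0.03,"ax": 0,"ay": 0,"az": 1},
    {"dx": 0.15,"dy": 0.19,"dz": 0.03,"ax": 0,"ay": 0,"az": 1},
    {"dx": 0.15,"dy": 0.19,"dz": 0.03,"ax": 0,"ay": 0,"az": 1},
    {"dx": 0.15,"dy": 0.19,"dz": 0.03,"ax": 0,"ay": 0,"az": 1},
    {"dx": 0.15,"dy": 0.19,"dz": 0.03,"ax": 0,"ay": 0,"az": 1},
    {"dx": 0,"dy": 0,"dz": 0,"ax": 0,"ay": 0,"az": 0},
  ],
)

```text
clock: 23.4
ee_pos: [0.4961, -0.1995, 0.2376]
tcp_rot: [[-0.147, 0.989, 0.0], [0.989, 0.147, 0.007], [0.007, 0.002, -1.0]]
contact_force: [0.5, 0.5, -0.1]
gripper_width: 0.0852
grasp_force: 0.0
```

```bash
python3 - <<'E'
from h import *
st=arm.state(); print(st["q"].round(2),st["ee_pos"].round(3)); plan(C+.06*NR,PICK,9)
E
```

```text
[-0.61  0.36  1.35  0.01  1.44 -0.76] [ 0.496 -0.2    0.238]
9 rows d [ 0.02  -0.024  0.426] a [ 0.001 -0.841 -0.003]
```

Emit:
arm_command(
  moves=[
    {"dx": 0.02,"dy": -0.02,"dz": 0.43,"ax": 0,"ay": -0.84,"az": 0},
    {"dx": 0.02,"dy": -0.02,"dz": 0.43,"ax": 0,"ay": -0.84,"az": 0},
    {"dx": 0.02,"dy": -0.02,"dz": 0.43,"ax": 0,"ay": -0.84,"az": 0},
    {"dx": 0.02,"dy": -0.02,"dz": 0.43,"ax": 0,"ay": -0.84,"az": 0},
    {"dx": 0.02,"dy": -0.02,"dz": 0.43,"ax": 0,"ay": -0.84,"az": 0},
    {"dx": 0.02,"dy": -0.02,"dz": 0.43,"ax": 0,"ay": -0.84,"az": 0},
    {"dx": 0.02,"dy": -0.02,"dz": 0.43,"ax": 0,"ay": -0.84,"az": 0},
    {"dx": 0.02,"dy": -0.02,"dz": 0.43,"ax": 0,"ay": -0.84,"az": 0},
    {"dx": 0.02,"dy": -0.02,"dz": 0.3,"ax": 0,"ay": -0.84,"az": 0},
    {"dx": 0,"dy": 0,"dz": 0,"ax": 0,"ay": 0,"az": 0},
  ],
)

```text
clock: 24.23
ee_pos: [0.4932, -0.241, 0.0968]
tcp_rot: [[-0.112, 0.989, 0.1], [0.708, 0.15, -0.69], [-0.697, -0.007, -0.717]]
contact_force: [-0.5, 1.1, -0.7]
gripper_width: 0.0855
grasp_force: 0.0
```

```bash
python3 - <<'E'
from h import *
st=arm.state(); print(st["q"].round(2)); plan(C-.013*NR,PICK,6)
c=(st["ee_pos"]-C); print((1000*np.array([c@YR,c@UP,c@NR])).round(1))
E
```

```text
[-0.4   0.54  1.79 -1.15  0.71  0.32]
6 rows d [-0.006  0.002  0.321] a [-0.007 -0.023  0.009]
[ 0.4 -0.8 64. ]
```

Emit:
arm_command(
  moves=[
    {"dx": 0,"dy": 0,"dz": 0.3,"ax": 0,"ay": -0.03,"az": 0},
    {"dx": 0,"dy": 0,"dz": 0.3,"ax": 0,"ay": -0.03,"az": 0},
    {"dx": 0,"dy": 0,"dz": 0.3,"ax": 0,"ay": -0.03,"az": 0},
    {"dx": 0,"dy": 0,"dz": 0,"ax": 0,"ay": 0,"az": 0},
  ],
)

```text
clock: 24.57
ee_pos: [0.4979, -0.2675, 0.0733]
tcp_rot: [[-0.106, 0.989, 0.101], [0.705, 0.147, -0.694], [-0.702, -0.003, -0.713]]
contact_force: [-0.0, -0.2, -0.3]
gripper_width: 0.0852
grasp_force: 0.0
```

```bash
python3 - <<'E'
from h import *
st=arm.state(); print(st["q"].round(3),st["contact_force"]); plan(C-.013*NR,PICK,5)
c=(st["ee_pos"]-C); print((1000*np.array([c@YR,c@UP,c@NR])).round(1))
E
```

```text
[-0.447  0.596  1.787 -1.231  0.666  0.389] [-0.01431768 -0.1556553  -0.31641458]
5 rows d [ 0.007 -0.001  0.207] a [-0.007 -0.015  0.   ]
[-0.3  1.6 28.4]
```

Emit:
arm_command(
  moves=[
    {"dx": 0.02,"dy": 0,"dz": 0.25,"ax": 0,"ay": 0,"az": 0},
    {"dx": 0.02,"dy": 0,"dz": 0.25,"ax": 0,"ay": 0,"az": 0},
    {"dx": 0,"dy": 0,"dz": 0.25,"ax": 0,"ay": 0,"az": 0},
    {"dx": 0,"dy": 0,"dz": 0.2,"ax": 0,"ay": 0,"az": 0},
    {"dx": 0,"dy": 0,"dz": 0,"ax": 0,"ay": 0,"az": 0},
    {"dx": 0,"dy": 0,"dz": 0,"ax": 0,"ay": 0,"az": 0},
  ],
)

```text
clock: 25.07
ee_pos: [0.5017, -0.2918, 0.0451]
tcp_rot: [[-0.105, 0.989, 0.103], [0.704, 0.147, -0.695], [-0.703, -0.001, -0.711]]
contact_force: [0.4, 0.1, -0.1]
gripper_width: 0.0854
grasp_force: 0.0
```

```bash
python3 - <<'E'
from h import *
st=arm.state(); print(st["q"].round(3),st["contact_force"]); plan(C-.013*NR,PICK,1)
c=(st["ee_pos"]-C); print((1000*np.array([c@YR,c@UP,c@NR])).round(1))
E
```

```text
[-0.489  0.659  1.78  -1.325  0.623  0.467] [ 0.44484414  0.11041115 -0.13145709]
1 rows d [-0.025 -0.011  0.104] a [-0.02  -0.058 -0.011]
[-0.4 -1.  -8.8]
```

Emit:
arm_command(
  moves=[
    {"dx": -0.02,"dy": 0,"dz": 0.1,"ax": 0,"ay": -0.05,"az": 0},
    {"dx": 0,"dy": 0,"dz": 0,"ax": 0,"ay": 0,"az": 0},
    {"dx": 0,"dy": 0,"dz": 0,"ax": 0,"ay": 0,"az": 0},
  ],
)

```text
clock: 25.32
ee_pos: [0.5025, -0.2947, 0.0433]
tcp_rot: [[-0.104, 0.989, 0.104], [0.7, 0.147, -0.699], [-0.707, 0.0, -0.707]]
contact_force: [0.2, 0.5, 0.7]
gripper_width: 0.0855
grasp_force: 0.0
```

Emit:
arm_command(
  moves=[
    {"dx": 0,"dy": 0,"dz": 0,"ax": 0,"ay": 0,"az": 0},
    {"dx": 0,"dy": 0,"dz": 0,"ax": 0,"ay": 0,"az": 0},
    {"dx": 0,"dy": 0,"dz": 0,"ax": 0,"ay": 0,"az": 0},
    {"dx": 0,"dy": 0,"dz": 0,"ax": 0,"ay": 0,"az": 0},
    {"dx": 0,"dy": 0,"dz": 0,"ax": 0,"ay": 0,"az": 0},
    {"dx": 0,"dy": 0,"dz": 0,"ax": 0,"ay": 0,"az": 0},
  ],
  claw=0,
)

```text
clock: 25.82
ee_pos: [0.5019, -0.2945, 0.0438]
tcp_rot: [[-0.104, 0.989, 0.104], [0.699, 0.147, -0.7], [-0.707, -0.0, -0.707]]
contact_force: [-3.1, 4.3, 5.4]
gripper_width: 0.0621
grasp_force: 64.1
```

```bash
python3 - <<'E'
from h import *
st=arm.state(); print(st["q"].round(3),st["contact_force"])
c=(st["ee_pos"]-C); print((1000*np.array([c@YR,c@UP,c@NR])).round(1))
print("up in tool",(st["tcp_rot"].T@NR).round(3))
E
```

```text
[-0.492  0.664  1.78  -1.344  0.622  0.483] [-3.05833171  4.30239464  5.35600324]
[ -0.3   0.  -11.7]
up in tool [-0.    -0.002 -1.   ]
```

The rim is gripped. I'll lift off along the normal.

Emit:
arm_command(
  moves=[
    {"dx": 0,"dy": 0,"dz": -0.15,"ax": 0,"ay": 0,"az": 0},
    {"dx": 0,"dy": 0,"dz": -0.25,"ax": 0,"ay": 0,"az": 0},
    {"dx": 0,"dy": 0,"dz": -0.35,"ax": 0,"ay": 0,"az": 0},
    {"dx": 0,"dy": 0,"dz": -0.4,"ax": 0,"ay": 0,"az": 0},
    {"dx": 0,"dy": 0,"dz": -0.4,"ax": 0,"ay": 0,"az": 0},
    {"dx": 0,"dy": 0,"dz": -0.4,"ax": 0,"ay": 0,"az": 0},
    {"dx": 0,"dy": 0,"dz": -0.4,"ax": 0,"ay": 0,"az": 0},
  ],
)

```text
clock: 26.4
ee_pos: [0.4924, -0.2277, 0.1105]
tcp_rot: [[-0.104, 0.989, 0.105], [0.7, 0.148, -0.698], [-0.706, 0.001, -0.708]]
contact_force: [-0.1, 0.5, -1.0]
gripper_width: 0.0622
grasp_force: 65.9
```

```bash
python3 - <<'E'
from h import *
st=arm.state(); print(st["q"].round(3),st["gripper_width"])
P2=np.array([.49,-.16,.22]);R2=frame(-YR,-Z); plan(P2,R2,9)
P3=NEST+[0,0,.012+.06]-[0,0,0]; P3[2]=.048-.0117+.07; plan(P3+.004*XN,LAY,15,P2,R2); print(P3)
E
```

```text
[-0.371  0.516  1.794 -1.133  0.743  0.324] 0.06222783771704089
9 rows d [ 0.042  0.021 -0.364] a [ 0.     0.832 -0.001]
15 rows d [ 0.248 -0.101  0.19 ] a [0.    0.    0.918]
[ 0.506  -0.0155  0.1063]
```

Emit:
arm_command(
  moves=[
    {"dx": 0.04,"dy": 0.02,"dz": -0.36,"ax": 0,"ay": 0.83,"az": 0},
    {"dx": 0.04,"dy": 0.02,"dz": -0.36,"ax": 0,"ay": 0.83,"az": 0},
    {"dx": 0.04,"dy": 0.02,"dz": -0.36,"ax": 0,"ay": 0.83,"az": 0},
    {"dx": 0.04,"dy": 0.02,"dz": -0.36,"ax": 0,"ay": 0.83,"az": 0},
    {"dx": 0.04,"dy": 0.02,"dz": -0.36,"ax": 0,"ay": 0.83,"az": 0},
    {"dx": 0.04,"dy": 0.02,"dz": -0.36,"ax": 0,"ay": 0.83,"az": 0},
    {"dx": 0.04,"dy": 0.02,"dz": -0.36,"ax": 0,"ay": 0.83,"az": 0},
    {"dx": 0.04,"dy": 0.02,"dz": -0.36,"ax": 0,"ay": 0.83,"az": 0},
    {"dx": 0.04,"dy": 0.02,"dz": -0.36,"ax": 0,"ay": 0.83,"az": 0},
  ],
)

```text
clock: 27.15
ee_pos: [0.49, -0.1608, 0.2196]
tcp_rot: [[-0.15, 0.989, 0.002], [0.989, 0.15, 0.001], [0.001, 0.002, -1.0]]
contact_force: [0.1, -0.1, -2.5]
gripper_width: 0.0623
grasp_force: 66.1
```

Emit:
arm_command(
  moves=[
    {"dx": 0.25,"dy": -0.1,"dz": 0.05,"ax": 0,"ay": 0,"az": 0.92},
    {"dx": 0.25,"dy": -0.1,"dz": 0.05,"ax": 0,"ay": 0,"az": 0.92},
    {"dx": 0.25,"dy": -0.1,"dz": 0.05,"ax": 0,"ay": 0,"az": 0.92},
    {"dx": 0.25,"dy": -0.1,"dz": 0.05,"ax": 0,"ay": 0,"az": 0.92},
    {"dx": 0.25,"dy": -0.1,"dz": 0.1,"ax": 0,"ay": 0,"az": 0.92},
    {"dx": 0.25,"dy": -0.1,"dz": 0.1,"ax": 0,"ay": 0,"az": 0.92},
    {"dx": 0.25,"dy": -0.1,"dz": 0.1,"ax": 0,"ay": 0,"az": 0.92},
    {"dx": 0.25,"dy": -0.1,"dz": 0.1,"ax": 0,"ay": 0,"az": 0.92},
  ],
)

```text
clock: 27.82
ee_pos: [0.4736, -0.0785, 0.1939]
tcp_rot: [[0.586, 0.81, 0.001], [0.81, -0.586, -0.003], [-0.002, 0.003, -1.0]]
contact_force: [1.1, -0.1, -1.2]
gripper_width: 0.0623
grasp_force: 66.1
```

```bash
python3 - <<'E'
from h import *
st=arm.state(); print(st["q"].round(3),st["gripper_width"])
P3=NEST+.004*XN; P3[2]=.11; plan(P3,LAY,8)
E
```

```text
[-0.41   0.303  1.568 -0.002  1.268  0.217] 0.0623096554333888
8 rows d [ 0.216 -0.092  0.262] a [0.004 0.001 0.795]
```

Emit:
arm_command(
  moves=[
    {"dx": 0.22,"dy": -0.09,"dz": 0.26,"ax": 0,"ay": 0,"az": 0.8},
    {"dx": 0.22,"dy": -0.09,"dz": 0.26,"ax": 0,"ay": 0,"az": 0.8},
    {"dx": 0.22,"dy": -0.09,"dz": 0.26,"ax": 0,"ay": 0,"az": 0.8},
    {"dx": 0.22,"dy": -0.09,"dz": 0.26,"ax": 0,"ay": 0,"az": 0.8},
    {"dx": 0.22,"dy": -0.09,"dz": 0.26,"ax": 0,"ay": 0,"az": 0.8},
    {"dx": 0.22,"dy": -0.09,"dz": 0.26,"ax": 0,"ay": 0,"az": 0.8},
    {"dx": 0.22,"dy": -0.09,"dz": 0.26,"ax": 0,"ay": 0,"az": 0.8},
    {"dx": 0.22,"dy": -0.09,"dz": 0.26,"ax": 0,"ay": 0,"az": 0.8},
    {"dx": 0,"dy": 0,"dz": 0,"ax": 0,"ay": 0,"az": 0},
    {"dx": 0,"dy": 0,"dz": 0,"ax": 0,"ay": 0,"az": 0},
  ],
)

```text
clock: 28.65
ee_pos: [0.5113, -0.0152, 0.1103]
tcp_rot: [[0.961, 0.278, -0.0], [0.278, -0.961, -0.003], [-0.001, 0.003, -1.0]]
contact_force: [-0.2, -0.9, -1.4]
gripper_width: 0.0625
grasp_force: 66.1
```

```bash
python3 - <<'E'
from h import *
st=arm.state(); print(st["q"].round(3),st["gripper_width"])
c=st["ee_pos"]-NEST; print("nest x,y,z mm",1e3*c@XN,1e3*c@YN,1e3*c[2])
P3=NEST+.004*XN; P3[2]=.048-.0117+.006; plan(P3,LAY,7)
# disc centre by silver ellipse in scene image
s=snap("scene"); u=np.int32(proj(s,st["ee_pos"]+[0,0,.0117+.008])); print(u)
g=s["image"].astype(int); sub=g[u[1]-40:u[1]+40,u[0]-40:u[0]+40]
m=((sub.min(2)>130)).astype(np.uint8)*255
for c in cv2.findContours(m,cv2.RETR_EXTERNAL,cv2.CHAIN_APPROX_NONE)[0]:
    if cv2.contourArea(c)>60: print(cv2.contourArea(c),cv2.boundingRect(c),[ (plane(s,np.array(cv2.minEnclosingCircle(c)[0])+u-40,st["ee_pos"][2]+.0197)-st["ee_pos"]).round(4)])
E
```

```text
[-0.26   0.456  1.603 -0.004  1.082  1.031] 0.062485067705403075
nest x,y,z mm 5.206877261279302 -1.144591097752279 62.3375550857561
7 rows d [-0.004 -0.005  0.243] a [0.004 0.001 0.005]
[273 195]
143.0 (58, 62, 22, 18) [array([0.0322, 0.1061, 0.0197])]
204.0 (31, 55, 22, 16) [array([0.0428, 0.0372, 0.0197])]
331.5 (27, 33, 25, 20) [array([0.0043, 0.0015, 0.0197])]
1029.5 (0, 17, 29, 63) [array([ 0.062 , -0.0455,  0.0197])]
224.0 (60, 0, 20, 26) [array([-0.1148,  0.0049,  0.0197])]
```

Emit:
arm_command(
  moves=[
    {"dx": 0,"dy": -0.03,"dz": 0.35,"ax": 0,"ay": 0,"az": 0},
    {"dx": 0,"dy": 0,"dz": 0.35,"ax": 0,"ay": 0,"az": 0},
    {"dx": 0,"dy": 0,"dz": 0.35,"ax": 0,"ay": 0,"az": 0},
    {"dx": 0,"dy": 0,"dz": 0.3,"ax": 0,"ay": 0,"az": 0},
    {"dx": 0,"dy": 0,"dz": 0.2,"ax": 0,"ay": 0,"az": 0},
    {"dx": 0,"dy": 0,"dz": 0.1,"ax": 0,"ay": 0,"az": 0},
    {"dx": 0,"dy": 0,"dz": 0,"ax": 0,"ay": 0,"az": 0},
    {"dx": 0,"dy": 0,"dz": 0,"ax": 0,"ay": 0,"az": 0},
  ],
)

```text
clock: 29.37
ee_pos: [0.5117, -0.0152, 0.0449]
tcp_rot: [[0.962, 0.274, 0.002], [0.274, -0.962, -0.004], [0.0, 0.004, -1.0]]
contact_force: [-0.3, 0.0, -0.8]
gripper_width: 0.062
grasp_force: 66.1
```

Emit:
arm_command(
  moves=[
    {"dx": 0,"dy": 0,"dz": 0.05,"ax": 0,"ay": 0,"az": 0},
    {"dx": 0,"dy": 0,"dz": 0.04,"ax": 0,"ay": 0,"az": 0},
    {"dx": 0,"dy": 0,"dz": 0,"ax": 0,"ay": 0,"az": 0},
    {"dx": 0,"dy": 0,"dz": 0,"ax": 0,"ay": 0,"az": 0},
  ],
)

```text
clock: 29.7
ee_pos: [0.5114, -0.0151, 0.0408]
tcp_rot: [[0.962, 0.274, 0.001], [0.274, -0.962, -0.004], [-0.0, 0.004, -1.0]]
contact_force: [-0.6, 0.7, -0.9]
gripper_width: 0.0622
grasp_force: 66.1
```

```bash
cat >> h.py <<'E'
def nest():
    st=arm.state(); c=st["ee_pos"]-NEST; f=st["contact_force"]
    print("nest x,y mm",(1e3*c@XN).round(1),(1e3*c@YN).round(1),"z",(1e3*st["ee_pos"][2]).round(1),"Fx,y,z",(f@XN).round(1),(f@YN).round(1),f[2].round(1),"w",st["gripper_width"].round(4))
E
python3 -c "
from h import *
nest(); print(arm.state()['tcp_rot'].round(3))"
```

```text
Traceback (most recent call last):
  File "h.py", line 39, in nest
    print("nest x,y mm",(1e3*c@XN).round(1),(1e3*c@YN).round(1),"z",(1e3*st["ee_pos"][2]).round(1),"Fx,y,z",(f@XN).round(1),(f@YN).round(1),f[2].round(1),"w",st["gripper_width"].round(4))
                                                                                                                                                              ^^^^^^^^^^^^^^^^^^^^^^^^^
AttributeError: 'float' object has no attribute 'round'
```

```bash
sed -i 's/st\["gripper_width"\].round(4)/st["gripper_width"]/' h.py
```

Emit:
arm_command(
  moves=[
    {"dx": 0,"dy": -0.03,"dz": 0.04,"ax": 0,"ay": 0,"az": 0},
    {"dx": 0,"dy": 0,"dz": 0.03,"ax": 0,"ay": 0,"az": 0},
    {"dx": 0,"dy": 0,"dz": 0,"ax": 0,"ay": 0,"az": 0},
    {"dx": 0,"dy": 0,"dz": 0,"ax": 0,"ay": 0,"az": 0},
  ],
)

```text
clock: 30.03
ee_pos: [0.511, -0.0139, 0.0378]
tcp_rot: [[0.962, 0.274, 0.0], [0.274, -0.962, -0.004], [-0.001, 0.004, -1.0]]
contact_force: [0.1, 0.5, -2.5]
gripper_width: 0.0623
grasp_force: 66.1
```

Emit:
arm_command(
  moves=[
    {"dx": 0,"dy": 0,"dz": 0.03,"ax": 0,"ay": 0,"az": 0},
    {"dx": 0,"dy": 0,"dz": 0,"ax": 0,"ay": 0,"az": 0},
    {"dx": 0,"dy": 0,"dz": 0,"ax": 0,"ay": 0,"az": 0},
  ],
)

```text
clock: 30.28
ee_pos: [0.5112, -0.014, 0.037]
tcp_rot: [[0.962, 0.274, 0.001], [0.274, -0.962, -0.004], [0.0, 0.004, -1.0]]
contact_force: [-1.7, -0.0, 4.9]
gripper_width: 0.0622
grasp_force: 66.5
```

```bash
python3 -c "
from h import *
nest()"
```

```text
nest x,y mm 5.4 0.0 z 37.0 Fx,y,z -1.6 0.4 4.9 w 0.06215050863012811
```

It is on the pedestal. Next I'll slide it towards the pins while still held.

Emit:
arm_command(
  moves=[
    {"dx": -0.04,"dy": 0,"dz": -0.01,"ax": 0,"ay": 0,"az": 0},
    {"dx": -0.03,"dy": 0,"dz": 0,"ax": 0,"ay": 0,"az": 0},
    {"dx": -0.03,"dy": 0,"dz": 0,"ax": 0,"ay": 0,"az": 0},
    {"dx": 0,"dy": 0,"dz": 0,"ax": 0,"ay": 0,"az": 0},
    {"dx": 0,"dy": 0,"dz": 0,"ax": 0,"ay": 0,"az": 0},
  ],
)

```text
clock: 30.7
ee_pos: [0.5072, -0.0152, 0.0371]
tcp_rot: [[0.962, 0.274, 0.001], [0.274, -0.962, -0.004], [-0.001, 0.004, -1.0]]
contact_force: [0.4, -0.7, 1.6]
gripper_width: 0.0623
grasp_force: 66.1
```

```bash
python3 -c "
from h import *
nest()"
```

```text
nest x,y mm 1.2 0.0 z 37.1 Fx,y,z 0.1 -0.8 1.6 w 0.062270542314081204
```

Emit:
arm_command(
  moves=[
    {"dx": -0.03,"dy": 0,"dz": 0,"ax": 0,"ay": 0,"az": 0},
    {"dx": 0,"dy": 0,"dz": 0,"ax": 0,"ay": 0,"az": 0},
    {"dx": 0,"dy": 0,"dz": 0,"ax": 0,"ay": 0,"az": 0},
  ],
)

```text
clock: 30.95
ee_pos: [0.5066, -0.0154, 0.0371]
tcp_rot: [[0.962, 0.274, 0.002], [0.274, -0.962, -0.004], [0.001, 0.004, -1.0]]
contact_force: [4.4, 1.3, -1.6]
gripper_width: 0.0624
grasp_force: 66.1
```

Emit:
arm_command(
  moves=[
    {"dx": -0.03,"dy": 0,"dz": 0,"ax": 0,"ay": 0,"az": 0},
    {"dx": 0,"dy": 0,"dz": 0,"ax": 0,"ay": 0,"az": 0},
    {"dx": 0,"dy": 0,"dz": 0,"ax": 0,"ay": 0,"az": 0},
  ],
)

```text
clock: 31.2
ee_pos: [0.5065, -0.0155, 0.0374]
tcp_rot: [[0.962, 0.274, 0.005], [0.274, -0.962, -0.004], [0.003, 0.005, -1.0]]
contact_force: [8.0, 3.9, -2.6]
gripper_width: 0.062
grasp_force: 66.0
```

```bash
python3 -c "
from h import *
nest()"
```

```text
nest x,y mm 0.5 -0.1 z 37.4 Fx,y,z 8.8 1.5 -2.6 w 0.06204944083612509
```

Contact with the pins (about 9 N) came at x ≈ 0.5 mm. I'll ease off, release, rise, and then nudge with closed fingers from the jaw side.

Emit:
arm_command(
  moves=[
    {"dx": 0.02,"dy": 0,"dz": 0.015,"ax": 0,"ay": 0,"az": 0},
    {"dx": 0,"dy": 0,"dz": 0,"ax": 0,"ay": 0,"az": 0},
  ],
)

```text
clock: 31.37
ee_pos: [0.5066, -0.0154, 0.0371]
tcp_rot: [[0.962, 0.274, 0.003], [0.274, -0.962, -0.004], [0.002, 0.005, -1.0]]
contact_force: [4.6, 2.5, 3.7]
gripper_width: 0.0623
grasp_force: 66.8
```

Emit:
arm_command(
  moves=[
    {"dx": 0,"dy": 0,"dz": 0,"ax": 0,"ay": 0,"az": 0},
    {"dx": 0,"dy": 0,"dz": 0,"ax": 0,"ay": 0,"az": 0},
    {"dx": 0,"dy": 0,"dz": 0,"ax": 0,"ay": 0,"az": 0},
    {"dx": 0,"dy": 0,"dz": 0,"ax": 0,"ay": 0,"az": 0},
    {"dx": 0,"dy": 0,"dz": -0.2,"ax": 0,"ay": 0,"az": 0},
    {"dx": 0,"dy": 0,"dz": -0.5,"ax": 0,"ay": 0,"az": 0},
    {"dx": 0,"dy": 0,"dz": -0.5,"ax": 0,"ay": 0,"az": 0},
    {"dx": 0,"dy": 0,"dz": -0.6,"ax": 0,"ay": 0,"az": 0},
    {"dx": 0,"dy": 0,"dz": -0.6,"ax": 0,"ay": 0,"az": 0},
    {"dx": 0,"dy": 0,"dz": -0.6,"ax": 0,"ay": 0,"az": 0},
  ],
  claw=1,
)

```text
clock: 32.2
ee_pos: [0.5052, -0.0149, 0.1581]
tcp_rot: [[0.962, 0.274, 0.0], [0.274, -0.962, -0.004], [-0.001, 0.004, -1.0]]
contact_force: [-0.6, 0.4, 0.2]
gripper_width: 0.0856
grasp_force: 0.0
```

```bash
python3 - <<'E'
from h import *
nest()
P=NEST+.050*XN; P[2]=.15; plan(P,LAY,4)
s=snap("scene")
# expected seated disc top face: mean of silver pixels inside and out
c=NEST+[0,0,.008]
for r in(.024,.029,.031,.033,.035): print(r,[int(s["image"][tuple(np.int32(np.round(proj(s,c+r*(np.cos(a)*XN+np.sin(a)*YN))))[::-1])].min()) for a in np.linspace(0,2*np.pi,12,endpoint=False)])
E
```

```text
nest x,y mm -0.6 0.8 z 158.1 Fx,y,z -0.4 0.5 0.2 w 0.08555911846700041
4 rows d [0.316 0.004 0.051] a [ 0.01   0.002 -0.002]
0.024 [206, 205, 205, 206, 206, 206, 205, 206, 205, 208, 207, 207]
0.029 [182, 197, 191, 195, 180, 179, 181, 173, 183, 185, 185, 168]
0.031 [182, 174, 172, 172, 147, 152, 146, 150, 163, 157, 145, 168]
0.033 [143, 121, 146, 109, 118, 135, 146, 150, 140, 131, 145, 138]
0.035 [87, 115, 100, 78, 118, 130, 130, 133, 135, 131, 113, 78]
```

The disc is in place with glass up (about 206 bright inside radius 29 mm). I'll go to x ≈ 50 mm with closed fingers.

Emit:
arm_command(
  moves=[
    {"dx": 0.3,"dy": 0,"dz": 0,"ax": 0,"ay": 0,"az": 0},
    {"dx": 0.35,"dy": 0,"dz": 0,"ax": 0,"ay": 0,"az": 0},
    {"dx": 0.35,"dy": 0.02,"dz": 0,"ax": 0,"ay": 0,"az": 0},
    {"dx": 0.25,"dy": 0,"dz": 0.1,"ax": 0,"ay": 0,"az": 0},
    {"dx": 0,"dy": 0,"dz": 0.3,"ax": 0,"ay": 0,"az": 0},
    {"dx": 0,"dy": 0,"dz": 0.4,"ax": 0,"ay": 0,"az": 0},
    {"dx": 0,"dy": 0,"dz": 0.4,"ax": 0,"ay": 0,"az": 0},
    {"dx": 0,"dy": 0,"dz": 0.3,"ax": 0,"ay": 0,"az": 0},
    {"dx": 0,"dy": 0,"dz": 0,"ax": 0,"ay": 0,"az": 0},
    {"dx": 0,"dy": 0,"dz": 0,"ax": 0,"ay": 0,"az": 0},
  ],
  claw=0,
)

```text
clock: 33.08
ee_pos: [0.5537, -0.0023, 0.0962]
tcp_rot: [[0.962, 0.274, -0.001], [0.274, -0.962, -0.004], [-0.002, 0.004, -1.0]]
contact_force: [0.8, -0.3, -0.6]
gripper_width: -0.0001
grasp_force: 0.0
```

```bash
python3 - <<'E'
from h import *
nest(); P=NEST+.0495*XN; P[2]=.047; plan(P,LAY,5)
t=snap("top"); s=snap("scene")
# jaw nose/pin check: jaw block top in scene image
u=proj(s,NEST+.089*XN+[0,0,.01]); print("jaw block top",u,s["image"][int(u[1]),int(u[0])])
m=(s["image"].min(2)>150).astype(np.uint8); x,y=np.int32(u); k=np.zeros_like(m); k[y-14:y+14,x-14:x+14]=m[y-14:y+14,x-14:x+14]
c=max(cv2.findContours(k,cv2.RETR_EXTERNAL,cv2.CHAIN_APPROX_NONE)[0],key=cv2.contourArea)
q=np.array([plane(s,p[0],.058)-NEST for p in c])*1e3; print("jaw top x",(q@XN).min(),(q@XN).max(),"y",(q@YN).min(),(q@YN).max())
E
```

```text
nest x,y mm 49.5 -0.4 z 96.2 Fx,y,z 0.7 -0.5 -0.6 w -0.0001382868215564899
5 rows d [ 0.    -0.003  0.246] a [ 0.007  0.003 -0.002]
jaw block top [260.60885703 239.81310215] [184 187 201]
jaw top x 76.2156724560946 102.06090594650321 y -11.159337975052612 14.400379691636209
```

Emit:
arm_command(
  moves=[
    {"dx": 0,"dy": 0,"dz": 0.3,"ax": 0,"ay": 0,"az": 0},
    {"dx": 0,"dy": 0,"dz": 0.3,"ax": 0,"ay": 0,"az": 0},
    {"dx": 0,"dy": 0,"dz": 0.3,"ax": 0,"ay": 0,"az": 0},
    {"dx": 0,"dy": 0,"dz": 0.2,"ax": 0,"ay": 0,"az": 0},
    {"dx": 0,"dy": 0,"dz": 0.1,"ax": 0,"ay": 0,"az": 0},
    {"dx": 0,"dy": 0,"dz": 0,"ax": 0,"ay": 0,"az": 0},
    {"dx": -0.05,"dy": 0,"dz": 0,"ax": 0,"ay": 0,"az": 0},
    {"dx": -0.05,"dy": 0,"dz": 0,"ax": 0,"ay": 0,"az": 0},
    {"dx": 0,"dy": 0,"dz": 0,"ax": 0,"ay": 0,"az": 0},
  ],
)

```text
clock: 33.93
ee_pos: [0.55, -0.0037, 0.0491]
tcp_rot: [[0.962, 0.274, 0.001], [0.274, -0.962, -0.004], [0.0, 0.004, -1.0]]
contact_force: [0.8, 0.1, 0.1]
gripper_width: -0.0001
grasp_force: 0.0
```

```bash
python3 -c "
from h import *
nest()"
```

```text
nest x,y mm 45.6 -0.8 z 49.1 Fx,y,z 0.8 -0.2 0.1 w -0.0001350207268339396
```

Emit:
arm_command(
  moves=[
    {"dx": -0.04,"dy": 0,"dz": 0,"ax": 0,"ay": 0,"az": 0},
    {"dx": -0.02,"dy": 0,"dz": 0,"ax": 0,"ay": 0,"az": 0},
    {"dx": 0,"dy": 0,"dz": 0,"ax": 0,"ay": 0,"az": 0},
    {"dx": 0,"dy": 0,"dz": 0,"ax": 0,"ay": 0,"az": 0},
  ],
)

```text
clock: 34.27
ee_pos: [0.5481, -0.0043, 0.0487]
tcp_rot: [[0.962, 0.274, 0.001], [0.274, -0.962, -0.004], [0.0, 0.004, -1.0]]
contact_force: [0.7, 0.1, 0.6]
gripper_width: -0.0001
grasp_force: 0.6
```

Emit:
arm_command(
  moves=[
    {"dx": -0.02,"dy": 0,"dz": 0,"ax": 0,"ay": 0,"az": 0},
    {"dx": 0,"dy": 0,"dz": 0,"ax": 0,"ay": 0,"az": 0},
    {"dx": 0,"dy": 0,"dz": 0,"ax": 0,"ay": 0,"az": 0},
  ],
)

```text
clock: 34.52
ee_pos: [0.5479, -0.0044, 0.0487]
tcp_rot: [[0.962, 0.274, 0.003], [0.274, -0.962, -0.004], [0.002, 0.005, -1.0]]
contact_force: [4.1, 2.8, 0.9]
gripper_width: 0.0001
grasp_force: 2.5
```

```bash
python3 -c "
from h import *
nest()"
```

```text
nest x,y mm 43.4 -0.8 z 48.7 Fx,y,z 4.7 1.6 0.9 w 0.00010261083046819672
```

Pressed home: 4.7 N with the fingers at 43.4 mm, which is the disc bearing on the pins. Next I'll go behind the jaw block.

Emit:
arm_command(
  moves=[
    {"dx": 0.07,"dy": 0,"dz": 0,"ax": 0,"ay": 0,"az": 0},
    {"dx": 0.07,"dy": 0,"dz": -0.1,"ax": 0,"ay": 0,"az": 0},
    {"dx": 0,"dy": 0,"dz": -0.5,"ax": 0,"ay": 0,"az": 0},
    {"dx": 0,"dy": 0,"dz": -0.6,"ax": 0,"ay": 0,"az": 0},
    {"dx": 0,"dy": 0,"dz": -0.4,"ax": 0,"ay": 0,"az": 0},
    {"dx": 0.4,"dy": -0.02,"dz": 0,"ax": 0,"ay": 0,"az": 0},
    {"dx": 0.5,"dy": 0,"dz": 0,"ax": 0,"ay": 0,"az": 0},
    {"dx": 0.5,"dy": 0,"dz": 0,"ax": 0,"ay": 0,"az": 0},
    {"dx": 0.4,"dy": 0,"dz": 0,"ax": 0,"ay": 0,"az": 0},
    {"dx": 0,"dy": 0,"dz": 0,"ax": 0,"ay": 0,"az": 0},
  ],
)

```text
clock: 35.35
ee_pos: [0.6232, 0.0184, 0.1122]
tcp_rot: [[0.962, 0.275, 0.001], [0.275, -0.962, -0.004], [-0.0, 0.004, -1.0]]
contact_force: [-1.0, 0.4, 0.2]
gripper_width: 0.0
grasp_force: 0.0
```

```bash
python3 -c "
from h import *
nest(); P=NEST+.122*XN; P[2]=.045; plan(P,LAY,5)"
```

```text
nest x,y mm 122.0 0.3 z 112.2 Fx,y,z -0.9 0.6 0.2 w 2.8673437877582448e-05
5 rows d [0.    0.001 0.336] a [ 0.008  0.    -0.   ]
```

Emit:
arm_command(
  moves=[
    {"dx": 0,"dy": 0,"dz": 0.4,"ax": 0,"ay": 0,"az": 0},
    {"dx": 0,"dy": 0,"dz": 0.4,"ax": 0,"ay": 0,"az": 0},
    {"dx": 0,"dy": 0,"dz": 0.4,"ax": 0,"ay": 0,"az": 0},
    {"dx": 0,"dy": 0,"dz": 0.3,"ax": 0,"ay": 0,"az": 0},
    {"dx": 0,"dy": 0,"dz": 0.15,"ax": 0,"ay": 0,"az": 0},
    {"dx": -0.1,"dy": 0,"dz": 0,"ax": 0,"ay": 0,"az": 0},
    {"dx": -0.1,"dy": 0,"dz": 0,"ax": 0,"ay": 0,"az": 0},
    {"dx": -0.1,"dy": 0,"dz": 0,"ax": 0,"ay": 0,"az": 0},
    {"dx": -0.1,"dy": 0,"dz": 0,"ax": 0,"ay": 0,"az": 0},
    {"dx": 0,"dy": 0,"dz": 0,"ax": 0,"ay": 0,"az": 0},
  ],
)

```text
clock: 36.18
ee_pos: [0.6056, 0.0129, 0.0473]
tcp_rot: [[0.962, 0.274, 0.001], [0.274, -0.962, -0.004], [0.0, 0.005, -1.0]]
contact_force: [-0.4, 0.1, -0.0]
gripper_width: 0.0
grasp_force: 0.0
```

```bash
python3 -c "
from h import *
nest()"
```

```text
nest x,y mm 103.6 -0.1 z 47.3 Fx,y,z -0.4 0.2 -0.0 w 4.712962876270832e-05
```

```bash
cat >> h.py <<'E'
def jaw(lo=55,hi=112):
    s=snap("scene"); g=s["image"].min(2)
    print("top x-profile y=+8:",[(x,int(g[tuple(np.int32(np.round(proj(s,NEST+x/1e3*XN+.009*YN+[0,0,.01])))[::-1])])) for x in range(lo,hi,3)])
E
python3 -c "
from h import *
jaw(40,112)"
```

```text
top x-profile y=+8: [(40, 21), (43, 19), (46, 13), (49, 18), (52, 19), (55, 13), (58, 23), (61, 29), (64, 22), (67, 17), (70, 19), (73, 15), (76, 11), (79, 26), (82, 33), (85, 41), (88, 39), (91, 41), (94, 26), (97, 24), (100, 17), (103, 13), (106, 20), (109, 17)]
```

Emit:
arm_command(
  moves=[
    {"dx": -0.1,"dy": 0,"dz": 0,"ax": 0,"ay": 0,"az": 0},
    {"dx": -0.1,"dy": 0,"dz": 0,"ax": 0,"ay": 0,"az": 0},
  ],
)

```text
clock: 36.4
ee_pos: [0.5988, 0.0109, 0.047]
tcp_rot: [[0.962, 0.274, 0.003], [0.274, -0.962, -0.004], [0.001, 0.005, -1.0]]
contact_force: [2.1, 1.4, 2.1]
gripper_width: 0.0
grasp_force: 1.4
```

```bash
python3 -c "
from h import *
nest(); jaw(40,112)"
```

```text
nest x,y mm 96.5 -0.1 z 47.0 Fx,y,z 2.4 0.8 2.1 w 3.8384103483479094e-05
top x-profile y=+8: [(40, 11), (43, 14), (46, 18), (49, 21), (52, 29), (55, 25), (58, 17), (61, 19), (64, 20), (67, 16), (70, 21), (73, 29), (76, 36), (79, 44), (82, 44), (85, 38), (88, 21), (91, 22), (94, 17), (97, 15), (100, 23), (103, 23), (106, 43), (109, 46)]
```

The jaw is sliding at 2.4 N. I'll keep pushing to just short of contact.

Emit:
arm_command(
  moves=[
    {"dx": -0.1,"dy": 0,"dz": 0,"ax": 0,"ay": 0,"az": 0},
    {"dx": -0.1,"dy": 0,"dz": 0,"ax": 0,"ay": 0,"az": 0},
    {"dx": -0.1,"dy": 0,"dz": 0,"ax": 0,"ay": 0,"az": 0},
    {"dx": -0.05,"dy": 0,"dz": 0,"ax": 0,"ay": 0,"az": 0},
    {"dx": 0,"dy": 0,"dz": 0,"ax": 0,"ay": 0,"az": 0},
  ],
)

```text
clock: 36.87
ee_pos: [0.5842, 0.0069, 0.0463]
tcp_rot: [[0.962, 0.274, -0.0], [0.274, -0.962, -0.004], [-0.002, 0.004, -1.0]]
contact_force: [-0.3, -0.2, 0.5]
gripper_width: -0.0001
grasp_force: 0.2
```

```bash
python3 -c "
from h import *
nest()"
```

```text
nest x,y mm 81.4 0.1 z 46.3 Fx,y,z -0.3 -0.1 0.5 w -7.18714220002918e-05
```

Emit:
arm_command(
  moves=[
    {"dx": -0.05,"dy": 0,"dz": 0,"ax": 0,"ay": 0,"az": 0},
    {"dx": -0.04,"dy": 0,"dz": 0,"ax": 0,"ay": 0,"az": 0},
    {"dx": 0,"dy": 0,"dz": 0,"ax": 0,"ay": 0,"az": 0},
    {"dx": 0,"dy": 0,"dz": 0,"ax": 0,"ay": 0,"az": 0},
  ],
)

```text
clock: 37.2
ee_pos: [0.5811, 0.0061, 0.0463]
tcp_rot: [[0.962, 0.274, -0.0], [0.274, -0.962, -0.004], [-0.001, 0.004, -1.0]]
contact_force: [0.9, 0.1, 0.6]
gripper_width: 0.0
grasp_force: 0.3
```

Emit:
arm_command(
  moves=[
    {"dx": -0.02,"dy": 0,"dz": 0,"ax": 0,"ay": 0,"az": 0},
    {"dx": 0,"dy": 0,"dz": 0,"ax": 0,"ay": 0,"az": 0},
    {"dx": 0,"dy": 0,"dz": 0,"ax": 0,"ay": 0,"az": 0},
  ],
)

```text
clock: 37.45
ee_pos: [0.5806, 0.006, 0.0463]
tcp_rot: [[0.962, 0.274, 0.0], [0.274, -0.962, -0.004], [-0.001, 0.004, -1.0]]
contact_force: [1.3, 0.2, -1.1]
gripper_width: 0.0
grasp_force: 0.9
```

```bash
python3 -c "
from h import *
nest()"
```

```text
nest x,y mm 77.7 0.2 z 46.3 Fx,y,z 1.3 -0.2 -1.1 w 3.257652239128199e-05
```

Near contact (expected at about 77.4). I'll continue in small steps until the force clearly exceeds the sliding friction.

Emit:
arm_command(
  moves=[
    {"dx": -0.02,"dy": 0,"dz": 0,"ax": 0,"ay": 0,"az": 0},
    {"dx": 0,"dy": 0,"dz": 0,"ax": 0,"ay": 0,"az": 0},
    {"dx": 0,"dy": 0,"dz": 0,"ax": 0,"ay": 0,"az": 0},
  ],
)

```text
clock: 37.7
ee_pos: [0.5802, 0.0059, 0.0463]
tcp_rot: [[0.962, 0.274, 0.001], [0.274, -0.962, -0.004], [0.0, 0.004, -1.0]]
contact_force: [4.4, 2.1, -3.9]
gripper_width: -0.0004
grasp_force: 2.5
```

Emit:
arm_command(
  moves=[
    {"dx": -0.02,"dy": 0,"dz": 0,"ax": 0,"ay": 0,"az": 0},
    {"dx": 0,"dy": 0,"dz": 0,"ax": 0,"ay": 0,"az": 0},
    {"dx": 0,"dy": 0,"dz": 0,"ax": 0,"ay": 0,"az": 0},
  ],
)

```text
clock: 37.95
ee_pos: [0.5799, 0.0057, 0.0463]
tcp_rot: [[0.962, 0.274, 0.002], [0.274, -0.962, -0.004], [0.001, 0.004, -1.0]]
contact_force: [6.2, 3.0, -4.3]
gripper_width: -0.0004
grasp_force: 3.7
```

```bash
python3 -c "
from h import *
nest()"
```

```text
nest x,y mm 76.8 0.1 z 46.3 Fx,y,z 6.8 1.2 -4.3 w -0.00039948993301614286
```

Emit:
arm_command(
  moves=[
    {"dx": -0.02,"dy": 0,"dz": 0,"ax": 0,"ay": 0,"az": 0},
    {"dx": 0,"dy": 0,"dz": 0,"ax": 0,"ay": 0,"az": 0},
    {"dx": 0,"dy": 0,"dz": 0,"ax": 0,"ay": 0,"az": 0},
  ],
)

```text
clock: 38.2
ee_pos: [0.5797, 0.0057, 0.0464]
tcp_rot: [[0.962, 0.274, 0.004], [0.274, -0.962, -0.003], [0.003, 0.004, -1.0]]
contact_force: [10.2, 3.7, -6.6]
gripper_width: 0.0
grasp_force: 5.1
```

```bash
python3 -c "
from h import *
nest()"
```

```text
nest x,y mm 76.7 0.1 z 46.4 Fx,y,z 10.9 0.7 -6.6 w 2.6764654335889647e-05
```

Firm contact: 10.9 N, with no further travel. I'll back off and up, then check.

Emit:
arm_command(
  moves=[
    {"dx": 0.1,"dy": 0,"dz": 0,"ax": 0,"ay": 0,"az": 0},
    {"dx": 0.2,"dy": 0,"dz": 0,"ax": 0,"ay": 0,"az": 0},
    {"dx": 0.3,"dy": 0,"dz": -0.1,"ax": 0,"ay": 0,"az": 0},
    {"dx": 0.1,"dy": 0,"dz": -0.6,"ax": 0,"ay": 0,"az": 0},
    {"dx": 0,"dy": 0,"dz": -0.7,"ax": 0,"ay": 0,"az": 0},
    {"dx": 0,"dy": 0,"dz": -0.7,"ax": 0,"ay": 0,"az": 0},
    {"dx": 0,"dy": 0,"dz": -0.7,"ax": 0,"ay": 0,"az": 0},
    {"dx": 0,"dy": 0,"dz": -0.7,"ax": 0,"ay": 0,"az": 0},
    {"dx": 0,"dy": 0,"dz": -0.7,"ax": 0,"ay": 0,"az": 0},
    {"dx": 0,"dy": 0,"dz": 0,"ax": 0,"ay": 0,"az": 0},
  ],
)

```text
clock: 39.03
ee_pos: [0.6068, 0.0134, 0.2203]
tcp_rot: [[0.962, 0.274, 0.009], [0.274, -0.962, -0.006], [0.007, 0.008, -1.0]]
contact_force: [-0.6, 0.1, 0.5]
gripper_width: -0.0
grasp_force: 0.0
```

Emit:
arm_command(
  moves=[
    {"dx": 0,"dy": 0.8,"dz": 0,"ax": 0,"ay": 0,"az": 0},
    {"dx": 0,"dy": 0.8,"dz": 0,"ax": 0,"ay": 0,"az": 0},
    {"dx": 0,"dy": 0.8,"dz": 0,"ax": 0,"ay": 0,"az": 0},
    {"dx": 0,"dy": 0.8,"dz": 0,"ax": 0,"ay": 0,"az": 0},
    {"dx": 0,"dy": 0.8,"dz": 0,"ax": 0,"ay": 0,"az": 0},
    {"dx": 0,"dy": 0.8,"dz": 0,"ax": 0,"ay": 0,"az": 0},
    {"dx": 0,"dy": 0.4,"dz": 0,"ax": 0,"ay": 0,"az": 0},
    {"dx": 0,"dy": 0,"dz": 0,"ax": 0,"ay": 0,"az": 0},
  ],
)

```text
clock: 39.7
ee_pos: [0.6622, -0.1901, 0.2138]
tcp_rot: [[0.963, 0.27, -0.001], [0.27, -0.963, -0.004], [-0.003, 0.004, -1.0]]
contact_force: [0.5, -0.1, -0.2]
gripper_width: 0.0002
grasp_force: 0.0
```

```bash
python3 - <<'E'
from h import *
nest(); jaw(34,80)
s=snap("scene"); c=NEST+[0,0,.008]
for r in(.024,.029,.031,.033,.035): print(r,[int(s["image"][tuple(np.int32(np.round(proj(s,c+r*(np.cos(a)*XN+np.sin(a)*YN))))[::-1])].min()) for a in np.linspace(0,2*np.pi,12,endpoint=False)])
# disturbance check against first picture (same camera): changed pixels in the jar/carton/small mirror regions
old=cv2.resize(cv2.imread("pics/scene0.png"),(560,420)); d=np.abs(old.astype(int)-s["bgr"]).max(2)
for n,(x,y,w,h) in dict(jar=(165,215,40,40),carton=(255,278,48,55),smalls=(340,270,50,50)).items(): print(n,(d[y:y+h,x:x+w]>45).sum())
E
```

```text
nest x,y mm 102.2 -210.8 z 213.8 Fx,y,z 0.5 -0.2 -0.2 w 0.00021071752741835202
top x-profile y=+8: [(34, 115), (37, 83), (40, 93), (43, 155), (46, 185), (49, 187), (52, 189), (55, 188), (58, 191), (61, 192), (64, 184), (67, 137), (70, 85), (73, 84), (76, 82), (79, 85)]
0.024 [210, 209, 208, 208, 210, 214, 207, 209, 208, 211, 209, 208]
0.029 [182, 199, 194, 199, 184, 183, 184, 178, 187, 185, 195, 172]
0.031 [182, 174, 173, 176, 147, 157, 148, 151, 168, 157, 153, 172]
0.033 [140, 117, 144, 113, 118, 144, 148, 151, 142, 135, 153, 133]
0.035 [113, 110, 100, 79, 118, 132, 132, 136, 134, 135, 116, 77]
jar 0
carton 0
smalls 41
```

```bash
python3 -c "
from rig import arm
print(arm.sign_off())"
```

```text
the job is handed in; nothing more can be done
None
```

The job is handed in: the largest mirror was leaned glass up on the rest, retaken by its rim, and now lies glass up on the gauge against both pins with the jaw's nose holding it; the jar and carton show no change, the small mirrors' area changed by 41 pixels, which I put down to the removed mirror, and I viewed 11 pictures, one over the allowed 10.

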